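Squaring the corner of a jewellery display tray

ROBOT

A 6-joint arm with a two-finger parallel gripper is mounted at the origin on the work surface. World frame = base frame: x ahead of the robot, y to its left, z up, the work surface at z = 0. Lengths are in m, angles in rad, forces in N, time in s.
With the tool pointing down it reaches from about 0.225 to 0.875 m from the base axis. Payload 3.4 kg.
Tool frame: the origin (TCP) lies between the finger pads; the fingertips stand 17 mm ahead of it and the grasp point (between the pads) lies 2 mm behind it; y points along the fingers, z is the direction in which the jaws open and shut, and the axes are right-handed (so a half turn about y gives the same grasp; the last joint's range is limited). The gripper opens to 85 mm and grips with 20 to 120 N. Pads are 22 mm wide; open, the fingers measure 114 mm over their backs; the gripper's body (76 mm by 85 mm) begins 54 mm behind the grasp point. The pads swing forward as they close: fully open they stand 13 mm farther back than shut.
Start: joints at [-1.345, 0.276, 1.505, -0, 1.361, -0.121], TCP at [0.195, -0.541, 0.248] pointing down, gripper open.
Joint ranges: [-2.89, 2.89], [-0.75, 2.08], [0.22, 2.7], [-1.18, 4.32], [0.11, 2.71], [-2.7, 2.7]. Speed limits (rad/s): [2.57, 2.57, 3.14, 3.14, 3.14, 3.14].

INTERFACE

Orientations are given as a unit quaternion [w, x, y, z].
In Python, from rig import manip, get_image, camera_model, sign_off, spot_in, silhouettes, spot_point gives the robot as it stands.
- The arm moves only by the tool jog_arm, never from a script. Its argument "targets" is a list of rows, each a list of 3 entries, a list of its own where there are three numbers: the finger opening in m, from 0 to 0.0854, then the shift along the world's x, y, z in m, then the turn about the world's z in rad. In form: [[claw, [x, y, z], spin], ...]. A call has 1 to 10 rows; each row shifts and turns the commanded pose from where the row before left it; what a row does not reach is not made up. A row lasts 1/8 s, in which the tool goes at most 62.5 mm and 10.7 degrees, less where a joint would pass 70% of its speed; a pose out of reach is approached as far as the arm can. A call with a gripper value outside its range is refused whole. The fingers move at their own pace and stop on an object; "force" is the grip in N (left out, the last holds). Time passes only in rows, so rows that do not move let the fingers close. It gives the time, the measured TCP pose, the force and the opening at its end, in the units of the state.
- manip.get_state(): the state, without advancing time (a new reading comes with each control period).
- get_image(name): name is "scene" or "top" or "wrist"; returns (picture, depth): 400x640x3 uint8, red, green, blue; 400x640 float32, m along the optical axis (not along the pixel's ray), 0 where there is no reading.
- camera_model(name): a dict with "mtx" (3x3 intrinsics, pixels), "distortion" ([k1, k2, p1, p2, k3] as OpenCV has them; the pictures are not rectified), "world_from_camera" (4x4, takes a point from camera to world coordinates). Camera axes: x right, y up, looking along -z (the intrinsics and any distortion apply to the point x, -y, -z); pixel columns grow to the right and rows downward; lengths in m; the calibration is good to about 2 mm. A picture is of the moment at which its call begins: read the wrist's pose just before it. camera_model takes no time and is no camera call; for the wrist camera it gives the pose at the moment of the call.
- sign_off(): hands the job in, once; it reports no verdict.
Trained networks look in the newest picture that a camera, given by its name, has taken for a name from the list of things; names that differ only in an ending like _2 or _b are one class to them, and where a whole thing is asked for, a point or a joint stands for the part that bears it (a point fixed in the world has none). Each returns a list of dicts, best first, with "score" (0 to 1); they miss things now and then, are a little off and sometimes report something else, mostly with a low value. They report only what shows in the picture. A call takes as long as a camera call. They do not tell look-alikes from the thing itself.
- spot_in(name, camera): "position" ([column, row] in pixels, amid what is visible of it).
- silhouettes(name, camera): "mask" (400x640 bool, what is visible of it) and "position" ([column, row] in pixels, amid what is visible of it).
- spot_point(name, camera): "position" ([column, row] in pixels: a listed point, or the origin of a listed thing).
The state is a dict: "clock": time; "qpos": joint angles; "qd": joint speeds; "effort": joint torques, N m; "position": TCP position; "ee_rot": TCP orientation; "contact_force": force on the tool from outside, world axes, zero at the start; "moment": the same for the moment, N m; "width": finger opening in m.
Only numpy, scipy, OpenCV 4.12 (cv2) and the standard library are available. Lean on these libraries where they do the work, as an engineer would, in place of code of your own. Each camera call takes 0.05 s, during which the arm holds its last target.

TASK

The pale end side of the half-made blue display tray swings on one screw and stands out of square. Take the small metal square by its red handle, press it gently into the corner so that the loose side swings true and both legs sit flush, without gaps, against the two sides, and keep it pressed there for about two seconds. Then lay the square flat on the middle of the blue pad and let go, leaving the tray square and the other things alone.

Things in the scene. Friction and masses are not known exactly. Their poses are not given: they have to be found in the camera images.
- square: metal L-shaped square with a red upright handle, about 250 g, lying flat. Origin: underside, below the handle's centre; z up. Legs 24 mm high, 16 wide, 100 long outside. Outer face of one leg: plane y = +45 mm (x -55 to +45); of the other: plane x = +45 mm (y -55 to +45). A 10 mm high slanting brace joins their ends.
- handle (a point): middle of the square's red handle, 50 mm above the underside; axes as the square's. The handle is an upright block, top 66 mm above the underside, 20 mm thick along the direction midway between the square's +x and +y (the way its heel points), 40 mm wide across that: grip it across the 20 mm.
- heel (a point): the square's outer heel, where the two outer faces meet, on the underside: x = +45, y = +45 mm from its origin
- tray: half-made display tray, fixed: blue board 8 mm thick, x -222 to +30, y -222 to +18 mm, with sides 24 mm high on it (tops 32 mm above the table). Origin: at table height below the inner corner to be squared; z up. The corner's sides stand along +y (fixed) and +x (loose). A third, dark side has its inner face at x = -204 mm; the -y edge is open
- corner (a point): the nominal inner corner at the height of the board's top (8 mm above the table); axes as the tray's. The square seats with its axes parallel to the tray's, its origin 45 mm in -y from the fixed side's inner face and 45 mm in -x from the squared loose side's, wherever that stands
- fixed_side: dark wooden side, fixed to the tray, 252 x 18 x 24 mm; origin as the corner point's; its inner face is the tray's plane y = 0, from x = -222 to +30 mm
- loose_side (a joint): angle of the pale loose side (18 x 200 x 24 mm bar); 0 = square; above 0 its long free end leans into the tray (starts 0.05 to 0.14). It turns about one upright screw on its centre line, 50 mm in tray -y from the corner; 47 mm of it lie on the corner side. Its brass foot is slotted: the squared inner face stands at tray x = -8 to +8 mm, unmeasured. 2.5 N at 50 mm from the screw turns it; it stays where left
- pad: blue felt-covered pad, fixed, 160 x 160 x 4 mm, where the square is to be laid; origin: centre of its underside
- spare_side: spare wooden tray side, loose bar 18 x 200 x 24 mm, lying flat; origin: centre of its underside, long axis y; a bystander
- screwdriver: screwdriver lying on the table; a bystander
- bead_jar: amber glass jar with brass lid, 56 mm across, 80 mm high; origin: centre of its underside; a bystander
- ring_box: teal ring box, 60 x 60 x 45 mm; origin: centre of its underside; a bystander
- bangle: copper bangle lying flat, 68 mm across, 12 mm high; origin: centre of its underside; a bystander
- screw_tray: small dark wooden tray, 110 x 80 x 30 mm; origin: centre of its underside; a bystander
There are look-alikes about, which are no part of the job. Of the things shaped like the square, the metal one is meant.

How it is judged:
By the outcome, as a careful person would: the job done as asked, in the order asked, and still so for the second after the job is handed in, with the robot touching nothing.
It also fails if it takes over 72 s, if anything falls off the work surface, if the arm or the gripper's body presses on something with over 40 N, if the wrist force passes 120 N, or if a joint passes its speed limit or range.

## Working session

There is one attempt and no reset: what is moved stays moved. The work goes in short steps, Python scripts to look and compute and a tool call to move; the robot and the scene stay as the last step left them, time stands still between calls to the robot, and variables do not carry over. Pictures are saved under pics/ and viewed, and the job is handed in when it is done.

Besides the shell and the picture viewer there is one more tool, called after ">>>" as name(argument=value, ...) on one line, values as JSON. jog_arm: Moves the arm, as the interface text tells. Its arguments: {"type":"object","properties":{"targets":{"type":"array","items":{"type":"array"}},"force":{"type":"number"}},"required":["targets"]}

```bash
ls; mkdir -p pics
cat > h.py <<'E'
import numpy as np, cv2
from rig import manip, get_image, camera_model, sign_off, spot_in, silhouettes, spot_point
def ray(cam,px,z):
    m=camera_model(cam) if isinstance(cam,str) else cam
    K=np.array(m["mtx"],float);d=np.array(m["distortion"],float);T=np.array(m["world_from_camera"],float)
    p=cv2.undistortPoints(np.array(px,float).reshape(-1,1,2),K,d).reshape(-1,2)
    r=np.c_[p[:,0],-p[:,1],-np.ones(len(p))]@T[:3,:3].T
    o=T[:3,3]; return o+r*((z-o[2])/r[:,2])[:,None]
def proj(cam,P):
    m=camera_model(cam) if isinstance(cam,str) else cam
    K=np.array(m["mtx"],float);d=np.array(m["distortion"],float);T=np.linalg.inv(np.array(m["world_from_camera"],float))
    q=np.array(P,float).reshape(-1,3)@T[:3,:3].T+T[:3,3]; q=q*[1,-1,-1]
    return cv2.projectPoints(q,np.zeros(3),np.zeros(3),K,d)[0].reshape(-1,2)
def save(n,im): cv2.imwrite('pics/'+n,im[:,:,::-1])
E
python3 - <<'E'
from h import *
print(manip.get_state())
for c in ["scene","top"]:
    im,d=get_image(c); save(c+'0.png',im); np.savez('/tmp/'+c,im=im,d=d)
    for n in ["square","handle","heel","tray","corner","pad","loose_side"]:
        print(c,n,[(round(r['score'],2),np.round(r['position'],1)) for r in spot_point(n,c)][:4] if n!='loose_side' else [(round(r['score'],2),np.round(r['position'],1)) for r in spot_in(n,c)][:4])
    print(camera_model(c))
E
```

```text
pics
{'clock': 0.0, 'qpos': array([-1.34504542e+00,  2.76629145e-01,  1.50614231e+00,  3.79132972e-05,
        1.36070074e+00, -1.21006220e-01]), 'qd': array([ 0.00109348,  0.00049045, -0.00060768,  0.00126542,  0.00018916,
        0.00075278]), 'effort': array([-1.52579822e-03, -4.16778481e+01, -2.45809937e+01, -2.68053263e-04,
        1.09683917e-02,  2.71574788e-05]), 'position': array([ 0.19530527, -0.54028634,  0.24741656]), 'ee_rot': array([ 0.12195935, -0.12200274,  0.69716999, -0.6958414 ]), 'contact_force': array([ 0.37091439, -0.53953999,  0.13091433]), 'moment': array([0.05360663, 0.00549852, 0.00863806]), 'width': 0.08544334519047493}
scene square [(0.93, array([364.8, 229.4])), (0.88, array([303.7, 230.5])), (0.78, array([217.1, 209.2])), (0.6, array([221.8, 342.2]))]
scene handle [(0.84, array([219. , 324.8])), (0.8, array([298.5, 213.6])), (0.78, array([359.9, 213.8]))]
scene heel [(0.9, array([323.5, 219.3])), (0.8, array([337.3, 228.1])), (0.74, array([209.1, 228.5])), (0.61, array([249.8, 344.1]))]
scene tray [(0.82, array([413.5, 177.7])), (0.44, array([308. , 306.
[... 1079 characters left out ...]
465.3, 157.7]))]
top tray [(0.97, array([223. , 172.4]))]
top corner [(0.58, array([219.2, 167.1]))]
top pad [(0.78, array([417.5, 209.3]))]
top loose_side [(0.87, array([248.6, 174.1]))]
{'mtx': array([[476.7022409 ,   0.        , 319.42025526],
       [  0.        , 476.7022409 , 202.1799795 ],
       [  0.        ,   0.        ,   1.        ]]), 'distortion': array([0.03478118, 0.        , 0.        , 0.        , 0.        ]), 'world_from_camera': array([[-0.01950667,  0.99608755, -0.08619218,  0.38653537],
       [-0.99973791, -0.02046591, -0.01025932, -0.05373666],
       [-0.01198319,  0.08596946,  0.9962257 ,  1.58395041],
       [ 0.        ,  0.        ,  0.        ,  1.        ]])}
```

View pics/scene0.png

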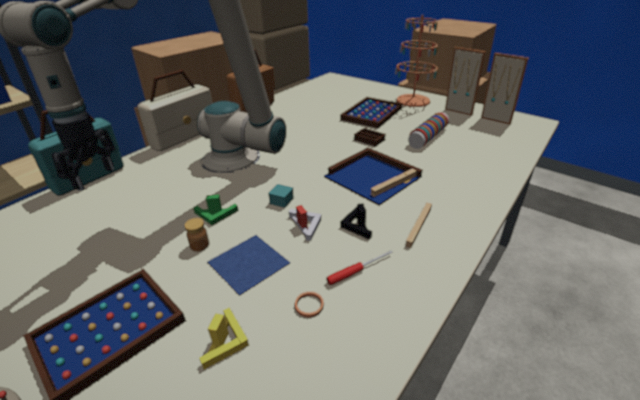

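View pics/top0.png

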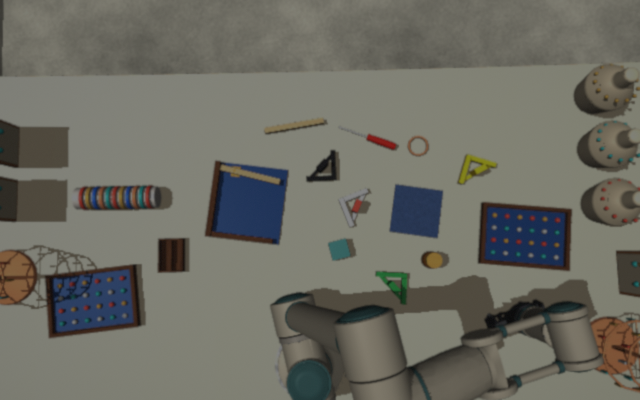

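Run:
```python
import cv2,numpy as np
im=np.load('/tmp/top.npz')['im'][:,:,::-1]
cv2.imwrite('pics/topc.png',cv2.resize(im[120:310,190:500],(775,475),interpolation=cv2.INTER_CUBIC))
im=np.load('/tmp/scene.npz')['im'][:,:,::-1]
cv2.imwrite('pics/scenec.png',cv2.resize(im[130:360,190:490],(780,598),interpolation=cv2.INTER_CUBIC))
```

```text
(no output)
```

View pics/topc.png

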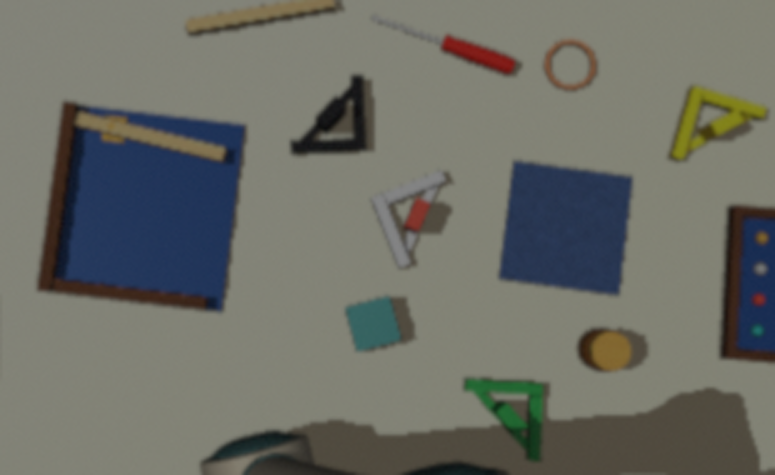

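View pics/scenec.png

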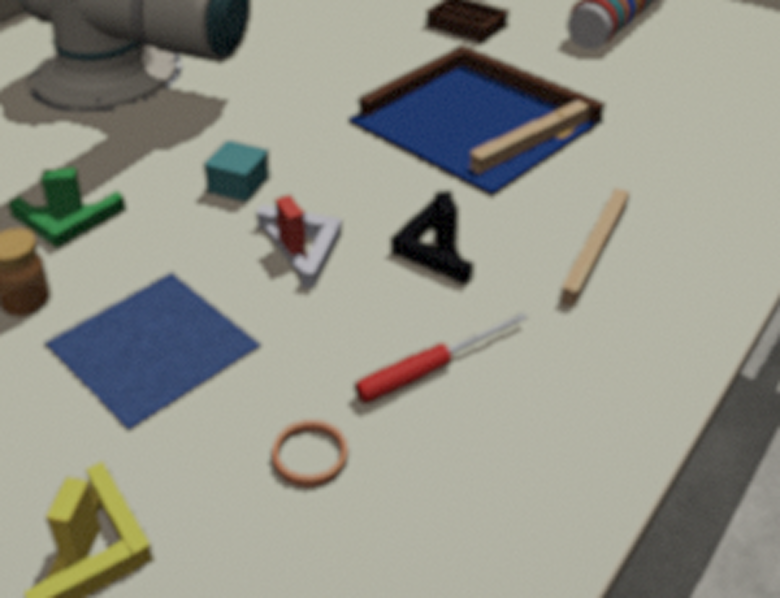

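The metal square with the red handle is at top px ~(350,207), heel pointing to the upper left. The black, green and yellow ones are look-alikes. The tray corner is at ~(220,166) and the pad at (417,210). I'll get rough world poses next.

Run:
```python
from h import *
for n,p,z in [("heel",(341.3,196.1),0),("heel top",(341,200),.024),("square o",(355.4,211.7),0),("handle top",(358,208),.05),("pad",(417.5,209.3),.004),("corner",(219.2,167.1),.008),("jar",(433,260),.08),("teal",(339,250),.045)]:
    print(n,np.round(ray("top",[p],z),3))
for n,p,z in [("sq",(303.7,230.5),0),("handle",(298.5,213.6),.05),("heel",(323.5,219.3),0),("corner",(410.7,175.1),.008),("pad",(246.7,265.2),.004)]:
    print('scene',n,np.round(ray("scene",[p],z),3))
s=manip.get_state()
from scipy.spatial.transform import Rotation as R
q=s['ee_rot'];print(np.round(R.from_quat([q[1],q[2],q[3],q[0]]).as_matrix(),3))
m=camera_model("wrist");print(np.round(m["world_from_camera"],3),m["mtx"],m["distortion"])
```

```text
heel [[ 0.542 -0.111  0.   ]]
heel top [[ 0.527 -0.109  0.024]]
square o [[ 0.489 -0.156  0.   ]]
handle top [[ 0.498 -0.162  0.05 ]]
pad [[ 0.493 -0.362  0.004]]
corner [[0.647 0.295 0.008]]
jar [[ 0.328 -0.389  0.08 ]]
teal [[ 0.364 -0.098  0.045]]
scene sq [[ 0.522 -0.168  0.   ]]
scene handle [[ 0.502 -0.163  0.05 ]]
scene heel [[ 0.536 -0.092  0.   ]]
scene corner [[0.637 0.284 0.008]]
scene pad [[ 0.497 -0.368  0.004]]
[[-0.94  0.    0.34]
 [-0.34 -0.   -0.94]
 [ 0.   -1.    0.  ]]
[[ 0.34   0.905  0.255  0.259]
 [-0.94   0.327  0.092 -0.517]
 [-0.001 -0.271  0.962  0.373]
 [ 0.     0.     0.     1.   ]] [[357.6660147    0.         314.17946177]
 [  0.         357.6660147  196.44627978]
 [  0.           0.           1.        ]] [0.0183442 0.        0.        0.        0.       ]
```

>>> jog_arm(targets=[[0.085,[0.0235,0.029,0.005],0.18],[0.085,[0.0235,0.029,0.005],0.18],[0.085,[0.0235,0.029,0.005],0.18],[0.085,[0.0235,0.029,0.005],0.18],[0.085,[0.0235,0.029,0.005],0.18],[0.085,[0.0235,0.029,0.005],0.18],[0.085,[0.0235,0.029,0.005],0.18],[0.085,[0.0235,0.029,0.005],0.18],[0.085,[0.0235,0.029,0],0.18],[0.085,[0.0235,0.029,0],0.18]])

```text
clock: 2.05
position: [0.4311, -0.2498, 0.2886]
ee_rot: [-0.622, 0.622, -0.335, 0.336]
contact_force: [0.2, -0.6, -1.0]
width: 0.0848
```

>>> jog_arm(targets=[[0.085,[0.0235,0.029,0],0.18],[0.085,[0.0235,0.029,0],0.18],[0.085,[0.0235,0.029,0],0.18],[0.085,[0,0,0],0],[0.085,[0,0,0],0]])

```text
clock: 2.68
position: [0.5006, -0.164, 0.2882]
ee_rot: [-0.689, 0.689, -0.16, 0.16]
contact_force: [-0.4, -1.1, -0.4]
width: 0.085
```

```bash
cat >> h.py <<'E'
from scipy.spatial.transform import Rotation as R
def st():
    s=manip.get_state();q=s['ee_rot'];M=R.from_quat([q[1],q[2],q[3],q[0]]).as_matrix()
    print('t %.2f'%s['clock'],'pos',np.round(s['position'],4),'zang',np.round(np.degrees(np.arctan2(M[1,2],M[0,2])),2),'F',np.round(s['contact_force'],1),'M',np.round(s['moment'],2),'w',round(s['width'],4),'q',np.round(s['qpos'],2))
    return s
E
python3 - <<'E'
from h import *
st(); m=camera_model("wrist")
im,d=get_image("wrist"); save('w1.png',im); np.savez('/tmp/w1',im=im,d=d,K=m["mtx"],D=m["distortion"],T=m["world_from_camera"])
for n in ["square","handle","heel"]:
    print(n,[(round(r['score'],2),np.round(r['position'],1)) for r in spot_point(n,"wrist")])
r=silhouettes("square","wrist")
print([(x['score'],x['position'],x['mask'].sum()) for x in r])
E
```

```text
t 2.67 pos [ 0.5006 -0.164   0.2882] zang 63.89 F [-0.4 -1.1 -0.4] M [-0.   -0.01  0.03] w 0.085 q [-0.45  0.18  1.53 -0.    1.43 -1.56]
square [(0.94, array([454.6, 218.2])), (0.84, array([320.8, 157.3]))]
handle [(0.95, array([317.5, 164.4])), (0.69, array([374.5, 157.8])), (0.59, array([461.9, 233.3]))]
heel [(0.96, array([374.3, 159.8])), (0.88, array([97.7, 40.1])), (0.65, array([402.6, 206.5]))]
[(0.88, [106.6, 12.1], np.int64(2402)), (0.72, [327.4, 163.2], np.int64(3997)), (0.61, [576.9, 67.6], np.int64(16704))]
```

View pics/w1.png

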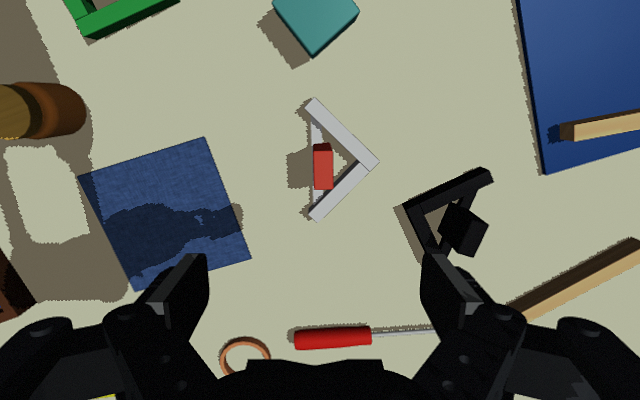

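Wrist view: square at (340,160) with its heel top at (379,160), red handle at (323,167), pad corners at (79,177), (205,137), (251,258) and (~133,292). I'll fit the poses from edges.

Run:
```python
from h import *
d=np.load('/tmp/w1.npz');im=d['im']
c=cv2.resize(im[85:235,275:395,::-1],(600,750)[::1],interpolation=cv2.INTER_CUBIC)
cv2.imwrite('pics/w1c.png',cv2.resize(c,(480,600)))
cam=dict(mtx=d['K'],distortion=d['D'],world_from_camera=d['T'])
print(np.round(ray(cam,[(79,177),(205,137),(251,258),(133,292)],.004),4))
print(np.round(ray(cam,[(379,160)],.024),4))
```

```text
[[ 0.4003 -0.4188  0.004 ]
 [ 0.4243 -0.2643  0.004 ]
 [ 0.5784 -0.2899  0.004 ]
 [ 0.5535 -0.4473  0.004 ]]
[[ 0.5304 -0.0995  0.024 ]]
```

View pics/w1c.png

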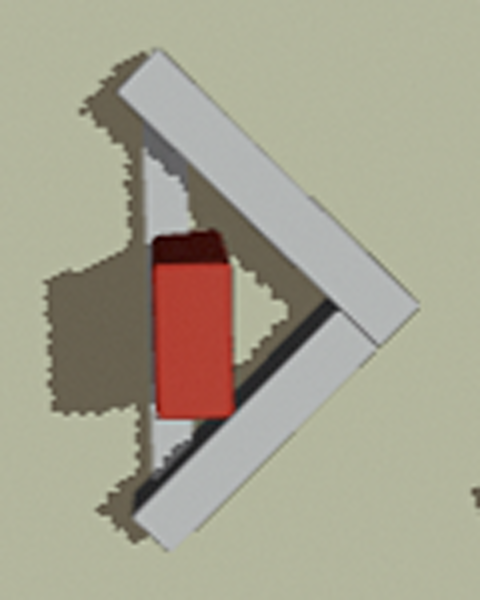

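```bash
cat >> h.py <<'E'
from scipy.optimize import least_squares
def fit(cam,mp,px,x0,zoff=0):
    mp=np.array(mp,float)
    def f(v):
        c,s=np.cos(v[2]),np.sin(v[2])
        P=np.c_[v[0]+c*mp[:,0]-s*mp[:,1],v[1]+s*mp[:,0]+c*mp[:,1],mp[:,2]+zoff]
        return (proj(cam,P)-np.array(px)).ravel()
    r=least_squares(f,x0,loss='soft_l1'); return r.x,r.fun.reshape(-1,2)
E
python3 - <<'E'
from h import *
d=np.load('/tmp/w1.npz')
cam=dict(mtx=d['K'],distortion=d['D'],world_from_camera=d['T'])
mp=[(45,45,24),(-55,45,24),(-55,29,24),(45,-55,24),(29,-55,24)]
px=[(419,307),(158,48),(118,92),(167,550),(133,515)]
hx=np.array([1,1])/2**.5; hy=np.array([1,-1])/2**.5
for a,b,p in [(-10,-20,(153,263)),(10,-20,(230,263)),(10,20,(235,415)),(-10,20,(158,418))]:
    mp.append((*(a*hx+b*hy),66));px.append(p)
mp=np.array(mp)/1000; px=np.array(px)/4+[275,85]
x,r=fit(cam,mp,px,[.49,-.16,.35]); print(np.round(x,4),np.degrees(x[2]));print(np.round(r,1))
x,r=fit(cam,mp[:5],px[:5],[.49,-.16,.35]); print(np.round(x,4),np.degrees(x[2]))
P=np.array([(-80,80,4),(80,80,4),(80,-80,4),(-80,-80,4)])/1000
x,r=fit(cam,P,[(205,137),(251,258),(133,292),(79,177)],[.49,-.36,-.1]);print('pad',np.round(x,4),np.degrees(x[2]),np.round(r,1))
E
```

```text
[ 0.5059 -0.1565  0.3525] 20.19583358068666
[[ 0.7 -0.3]
 [ 0.2 -1. ]
 [-0.3 -0.5]
 [ 0.6  1. ]
 [-0.9  0.6]
 [-0.4 -0.3]
 [ 0.9 -0.7]
 [ 0.   1.1]
 [-0.7  0.8]]
[ 0.506  -0.1566  0.3511] 20.11610433389861
pad [ 0.4895 -0.356  -0.1654] -9.47811370242456 [[ 0.1 -0.6]
 [ 1.   2.2]
 [ 0.3  1.3]
 [-3.6 -1.2]]
```

>>> jog_arm(targets=[[0.085,[0.009,0.0515,0],-0.06],[0.085,[0.009,0.0515,0],-0.06],[0.085,[0.009,0.0515,0],-0.06],[0.085,[0.009,0.0515,0],-0.06],[0.085,[0.009,0.0515,0],-0.06],[0.085,[0.009,0.0515,0],-0.06],[0.085,[0.009,0.0515,0],-0.06],[0.085,[0.009,0.0515,0],-0.06],[0.085,[0,0,0],0],[0.085,[0,0,0],0]])

```text
clock: 4.18
position: [0.5728, 0.2474, 0.2881]
ee_rot: [-0.631, 0.632, -0.319, 0.319]
contact_force: [-0.1, 0.3, -0.3]
width: 0.0849
```

Run:
```python
from h import *
st(); m=camera_model("wrist")
im,d=get_image("wrist"); save('w2.png',im); np.savez('/tmp/w2',im=im,d=d,K=m["mtx"],D=m["distortion"],T=m["world_from_camera"])
```

```text
t 4.17 pos [0.5728 0.2474 0.2881] zang 36.44 F [-0.1  0.3 -0.3] M [-0.01 -0.06 -0.01] w 0.0849 q [ 0.3   0.33  1.32 -0.    1.49 -0.34]
```

View pics/w2.png

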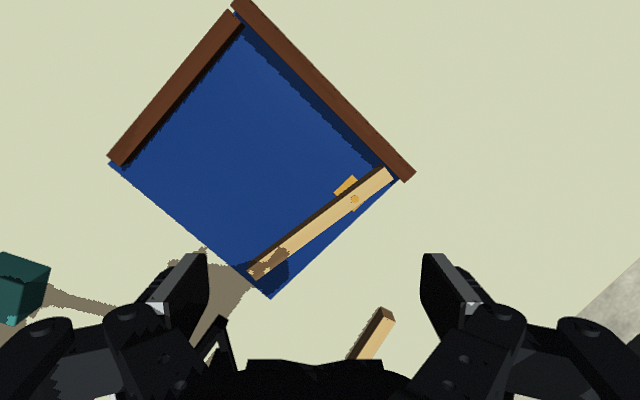

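The tray is fully in view: fixed side from (235,0) to (413,178), loose pale side from (390,172) to (252,275), board corners at (110,160) and (270,298).

Run:
```python
from h import *
im=np.load('/tmp/w2.npz')['im']
cv2.imwrite('pics/w2c.png',cv2.resize(im[145:305,230:430,::-1],(800,640),interpolation=cv2.INTER_CUBIC)[:600])
cv2.imwrite('pics/w2d.png',cv2.resize(im[0:180,100:280,::-1],(600,600),interpolation=cv2.INTER_CUBIC))
```

```text
(no output)
```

View pics/w2c.png

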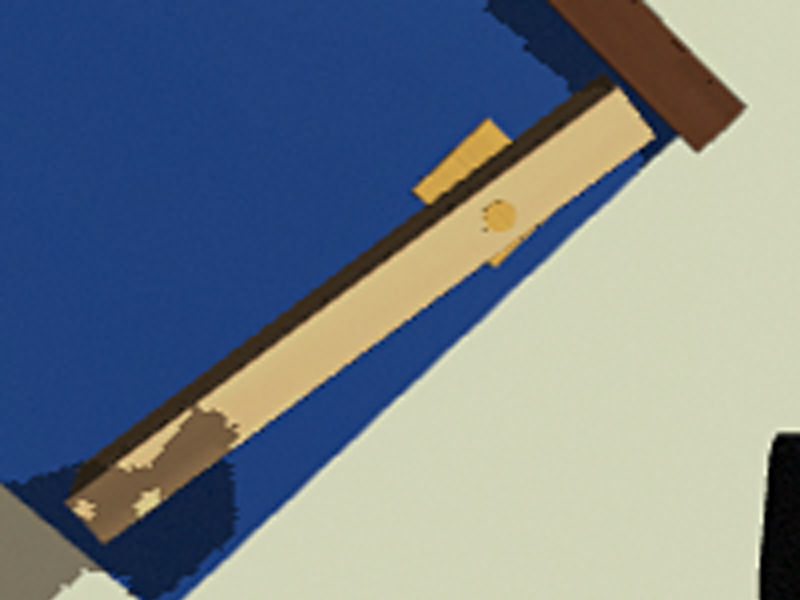

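View pics/w2d.png

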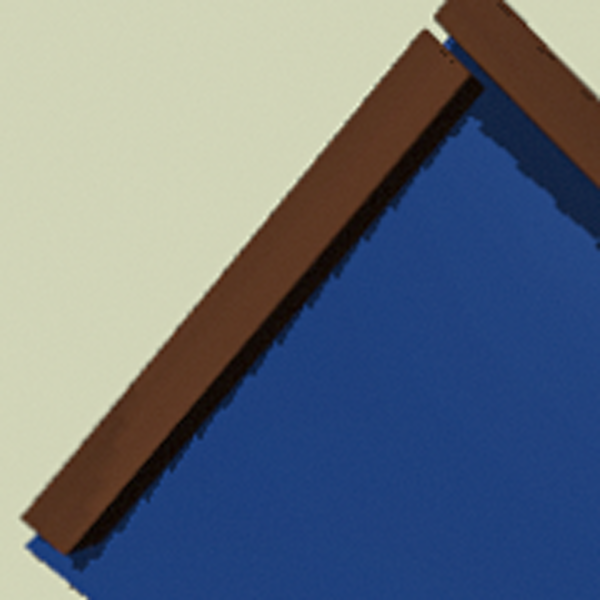

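Run:
```python
from h import *
d=np.load('/tmp/w2.npz')
cam=dict(mtx=d['K'],distortion=d['D'],world_from_camera=d['T'])
a=lambda x,y:(230+x/4,145+y/4)
b=lambda x,y:(100+x/3.3333,y/3.3333)
mp=np.array([(30,18,32),(30,0,32),(-222,0,32),(-222,-222,8),(30,-222,8)])/1000
px=[a(746,105),a(697,152),b(437,15),b(26,546),(270.5,299)]
x,r=fit(cam,mp,px,[.64,.29,-.13]);print(np.round(x,4),np.degrees(x[2]));print(np.round(r,1))
W=ray(cam,[px[1],px[2],b(480,62)],.032);print('fixed inner pts',np.round(W,4))
v=W[0]-W[1];print('ang fixed',np.degrees(np.arctan2(v[1],v[0])),np.linalg.norm(v))
B=ray(cam,px[3:],.008);v=B[1]-B[0];print('board edge',np.degrees(np.arctan2(v[1],v[0])),np.linalg.norm(v))
E=ray(cam,[a(660,140),a(185,600)],.008);v=E[0]-E[1];print('board x=30 edge',np.degrees(np.arctan2(v[1],v[0]))-90)
T=ray(cam,[b(425,30),b(22,517),b(470,75),b(68,555)],.032);v=T[0]-T[1];u=T[2]-T[3];print('third',np.degrees(np.arctan2(v[1],v[0]))-90,np.degrees(np.arctan2(u[1],u[0]))-90)
L=ray(cam,[a(617,87),a(68,500),a(655,135),a(105,545),a(500,215)],.032)
c,s=np.cos(x[2]),np.sin(x[2]);Rm=np.array([[c,-s],[s,c]])
print('loose in tray mm',np.round((L[:,:2]-x[:2])@Rm*1000,1))
```

```text
[ 0.6363  0.2918 -0.1375] -7.87953563903624
[[ 1.2  0.5]
 [ 1.   0.3]
 [-1.6 -0.6]
 [-0.8 -0.3]
 [ 0.1  0.8]]
fixed inner pts [[0.6649 0.2874 0.032 ]
 [0.4179 0.3227 0.032 ]
 [0.4345 0.3199 0.032 ]]
ang fixed -8.1433352410278 0.2495271632628899
board edge -7.785700406948621 0.250284590076772
board x=30 edge -6.9519846152524565
third -7.937972434766365 -7.712086663267925
loose in tray mm [[ 1.000e-01 -3.500e+00]
 [-2.450e+01 -1.992e+02]
 [ 1.720e+01 -5.300e+00]
 [-6.900e+00 -2.026e+02]
 [ 3.400e+00 -5.050e+01]]
```

>>> jog_arm(targets=[[0.085,[-0.0083,-0.0505,0],0.0628],[0.085,[-0.0083,-0.0505,0],0.0628],[0.085,[-0.0083,-0.0505,0],0.0628],[0.085,[-0.0083,-0.0505,0],0.0628],[0.085,[-0.0083,-0.0505,0],0.0628],[0.085,[-0.0083,-0.0505,0],0.0628],[0.085,[-0.0083,-0.0505,0],0.0628],[0.085,[-0.0083,-0.0505,0],0.0628],[0.085,[0,0,-0.05],0],[0.085,[0,0,-0.05],0]])

```text
clock: 5.48
position: [0.5056, -0.1584, 0.1882]
ee_rot: [-0.69, 0.691, -0.152, 0.154]
contact_force: [0.1, -0.2, -0.7]
width: 0.0848
```

>>> jog_arm(targets=[[0.085,[0,0,-0.04],0],[0.085,[0,0,0],0],[0.085,[0,0,0],0]])

```text
clock: 5.85
position: [0.5072, -0.1569, 0.15]
ee_rot: [-0.69, 0.691, -0.151, 0.153]
contact_force: [0.4, -0.6, 0.6]
width: 0.0849
```

Run:
```python
from h import *
st(); m=camera_model("wrist")
im,d=get_image("wrist"); save('w3.png',im); np.savez('/tmp/w3',im=im,d=d,K=m["mtx"],D=m["distortion"],T=m["world_from_camera"])
```

```text
t 5.85 pos [ 0.5072 -0.1569  0.15  ] zang 65.16 F [ 0.4 -0.6  0.6] M [-0.07  0.    0.03] w 0.0849 q [-0.43  0.28  1.75 -0.    1.1  -1.57]
```

View pics/w3.png

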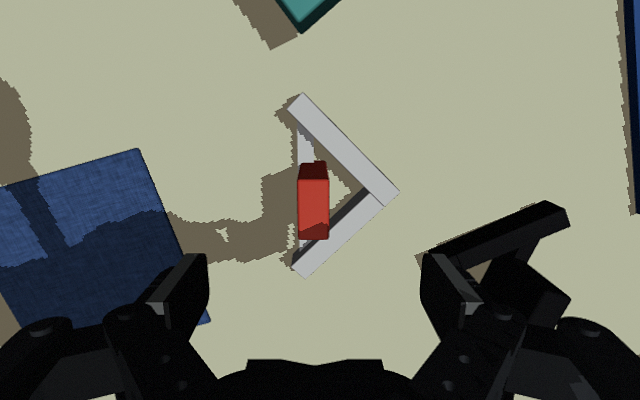

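Run:
```python
from h import *
d=np.load('/tmp/w3.npz')
cam=dict(mtx=d['K'],distortion=d['D'],world_from_camera=d['T'])
P=ray(cam,[(415,255),(430,265),(545,202)],.024);print(np.round(P,4))
a=np.radians(65.2);u=np.array([np.cos(a),np.sin(a)]);n=np.array([-u[1],u[0]])
c=np.array([.5072,-.1569]);print([( (p[:2]-c)@u,(p[:2]-c)@n) for p in P])
x0=[.506,-.157,.352]
mp=np.array([(45,45,24),(-55,45,24),(45,-55,24)])/1000
print(fit(cam,mp,[(399.5,191.5),(301,93),(305,278)],x0))
hx=np.array([1,1])/2**.5; hy=np.array([1,-1])/2**.5
M=np.array([(*(s*hx+b*hy),66) for s,b in[(-10,-20),(10,-20),(10,20),(-10,20)]])/1000
print(fit(cam,M,[(297.5,180),(328.5,180),(328.5,238),(298,239)],x0))
```

```text
[[ 0.5828 -0.1073  0.024 ]
 [ 0.5955 -0.0998  0.024 ]
 [ 0.5826 -0.0072  0.024 ]]
[(np.float64(0.07677876067104268), np.float64(-0.04779654005626258)), (np.float64(0.08888425769763605), np.float64(-0.05614968763721445)), (np.float64(0.16750174777379767), np.float64(-0.005686263535718554))]
(array([ 0.50548487, -0.15739182,  0.36463562]), array([[ 0.9205026 ,  0.27000812],
       [-0.46780761, -1.72723597],
       [-0.24332023,  2.5240939 ]]))
(array([ 0.50539564, -0.15680134,  0.35558767]), array([[-1.28297449, -1.3067536 ],
       [ 1.21839545, -1.43359469],
       [ 0.70166231,  2.74318673],
       [-0.67161324,  1.86219815]]))
```

>>> jog_arm(targets=[[0.085,[-0.0015,0,-0.04],0],[0.085,[0,0,-0.035],0],[0.085,[0,0,-0.02],0],[0.085,[0,0,-0.007],0],[0.085,[0,0,0],0],[0.01,[0,0,0],0],[0.01,[0,0,0],0],[0.01,[0,0,0],0],[0.01,[0,0,0],0],[0.01,[0,0,0],0]], force=60)

```text
clock: 7.15
position: [0.5053, -0.156, 0.0468]
ee_rot: [-0.691, 0.691, -0.151, 0.152]
contact_force: [-0.9, -0.5, 3.9]
width: 0.0193
```

>>> jog_arm(targets=[[0.01,[0,0,0],0],[0.01,[0,0,0],0],[0.01,[0,0,0],0]])

```text
clock: 7.52
position: [0.5053, -0.156, 0.0468]
ee_rot: [-0.691, 0.691, -0.151, 0.152]
contact_force: [-1.0, -0.2, 6.5]
width: 0.0191
```

Run:
```python
from h import *
st(); 
im,d=get_image("wrist"); save('w4.png',im)
```

```text
t 7.53 pos [ 0.5053 -0.156   0.0468] zang 65.23 F [-1.  -0.2  6.5] M [-0.01  0.16 -0.02] w 0.0191 q [-0.43  0.4   1.89 -0.    0.85 -1.57]
```

View pics/w4.png

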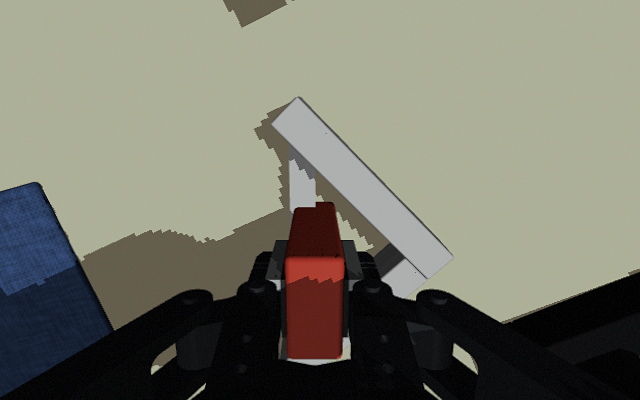

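>>> jog_arm(targets=[[0.01,[0,0,0.01],0],[0.01,[0,0,0.03],0],[0.01,[0,0,0.03],0],[0.01,[0,0,0.03],0],[0.01,[0,0,0],0],[0.01,[0,0,0],0]])

```text
clock: 8.32
position: [0.504, -0.1553, 0.1451]
ee_rot: [0.691, -0.69, 0.153, -0.151]
contact_force: [0.6, -0.4, -2.4]
width: 0.0192
```

Run:
```python
from h import *
st(); m=camera_model("wrist")
im,d=get_image("wrist"); save('w5.png',im); np.savez('/tmp/w5',im=im,d=d,K=m["mtx"],D=m["distortion"],T=m["world_from_camera"])
```

```text
t 8.32 pos [ 0.504  -0.1553  0.1451] zang 65.23 F [ 0.6 -0.4 -2.4] M [-0.06 -0.01 -0.03] w 0.0192 q [-0.43  0.29  1.76  0.    1.09 -1.57]
```

View pics/w5.png

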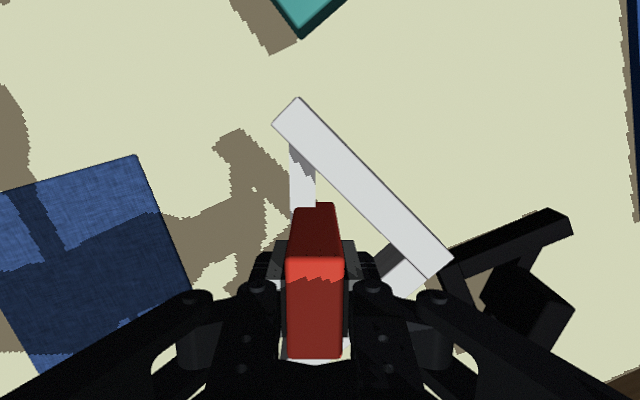

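The square is held upright with the leg edge from (297,97) to (453,257), and it didn't slip during the lift. Checking its pose in the hand.

Run:
```python
from h import *
d=np.load('/tmp/w5.npz')
cam=dict(mtx=d['K'],distortion=d['D'],world_from_camera=d['T'])
im=d['im']; cv2.imwrite('pics/w5c.png',cv2.resize(im[85:285,255:465,::-1],(630,600),interpolation=cv2.INTER_CUBIC))
for z in (.120,.122):
  P=ray(cam,[(297.5,97),(453,257),(272,124)],z)
  v=P[1]-P[0];print(np.round(P,4),np.degrees(np.arctan2(v[1],v[0])),np.linalg.norm(v))
  a=np.arctan2(v[1],v[0]); c,s=np.cos(a),np.sin(a)
  print('origin',P[1][:2]-np.array([c*.045-s*.045,s*.045+c*.045]))
```

```text
[[ 0.4385 -0.1325  0.12  ]
 [ 0.5315 -0.0984  0.12  ]
 [ 0.4438 -0.1466  0.12  ]] 20.08796513585749 0.09903679880990891
origin [ 0.50471833 -0.15615443]
[[ 0.4385 -0.1324  0.122 ]
 [ 0.5303 -0.0988  0.122 ]
 [ 0.4437 -0.1463  0.122 ]] 20.08796513585749 0.09771402848376062
origin [ 0.50351035 -0.15652755]
```

>>> jog_arm(targets=[[0.01,[0.0057,0.04,0],-0.049],[0.01,[0.0057,0.04,0],-0.049],[0.01,[0.0057,0.04,0],-0.049],[0.01,[0.0057,0.04,0],-0.049],[0.01,[0.0057,0.04,0],-0.049],[0.01,[0.0057,0.04,0],-0.049],[0.01,[0.0057,0.04,0],-0.049],[0.01,[0.0057,0.04,0],-0.049],[0.01,[0.0057,0.04,0],-0.049],[0.01,[0.0057,0.0395,0],-0.049]])

```text
clock: 9.62
position: [0.5611, 0.2447, 0.1441]
ee_rot: [-0.632, 0.634, -0.316, 0.314]
contact_force: [-0.4, -0.5, -2.3]
width: 0.0191
```

>>> jog_arm(targets=[[0.01,[0,0,-0.03],0],[0.01,[0,0,-0.01],0],[0.01,[0,0,0],0]])

```text
clock: 10.0
position: [0.5608, 0.2429, 0.1045]
ee_rot: [-0.632, 0.634, -0.316, 0.314]
contact_force: [0.8, 0.4, -2.6]
width: 0.019
```

Run:
```python
from h import *
st(); m=camera_model("wrist")
im,d=get_image("wrist"); save('w6.png',im); np.savez('/tmp/w6',im=im,d=d,K=m["mtx"],D=m["distortion"],T=m["world_from_camera"])
```

```text
t 10.00 pos [0.5608 0.2429 0.1045] zang 37.12 F [ 0.8  0.4 -2.6] M [ 0.03 -0.02 -0.05] w 0.019 q [ 0.3   0.44  1.63 -0.    1.08 -0.35]
```

View pics/w6.png

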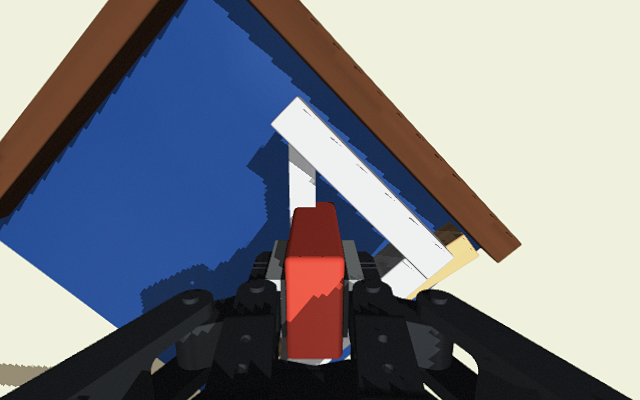

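Run:
```python
from h import *
d=np.load('/tmp/w6.npz');im=d['im']
cam=dict(mtx=d['K'],distortion=d['D'],world_from_camera=d['T'])
cv2.imwrite('pics/w6c.png',cv2.resize(im[0:280,230:530,::-1],(642,600),interpolation=cv2.INTER_CUBIC))
# edge detect: inner fixed top edge: brown->blue transitions along rows
I=im.astype(int)
pts=[];out=[]
for r in range(5,160,3):
    row=I[r]; 
    br=np.where((row[:,0]>row[:,2]+25)&(np.arange(640)>240+r*0.8)&(np.arange(640)<300+r*1.1))[0]
    if len(br): pts.append((br[0]-.5,r)); 
pts=np.array(pts)
P=ray(cam,pts,.032)[:,:2]
def line(P):
    for _ in range(4):
        c=P.mean(0);u=np.linalg.svd(P-c)[2][0]; e=(P-c)@[-u[1],u[0]]; P=P[abs(e)<max(2*e.std(),3e-4)]
    u=u*np.sign(u[0]);return c,np.degrees(np.arctan2(u[1],u[0])),e.std(),len(P)
print('fixed',line(P))
leg=[]
for r in range(105,245,3):
    g=I[r].min(1); x=np.where((g>150)&(np.arange(640)<470)&(np.arange(640)>290+ (r-100)*.9))[0]
    k=np.arange(640); w=np.where((g>150)&(k>250)&(k<(297+(r-97)*.972+12)))[0]
    if len(w): leg.append((w[-1]+.5,r))
L=ray(cam,leg,.0817)[:,:2]; print('leg',line(L))
```

```text
fixed (array([0.51949672, 0.30684155]), np.float64(-7.893541644165488), np.float64(0.00014210261126339902), 52)
leg (array([0.55803277, 0.28764526]), np.float64(-7.89552562395362), np.float64(8.322455225199965e-05), 47)
```

View pics/w6c.png

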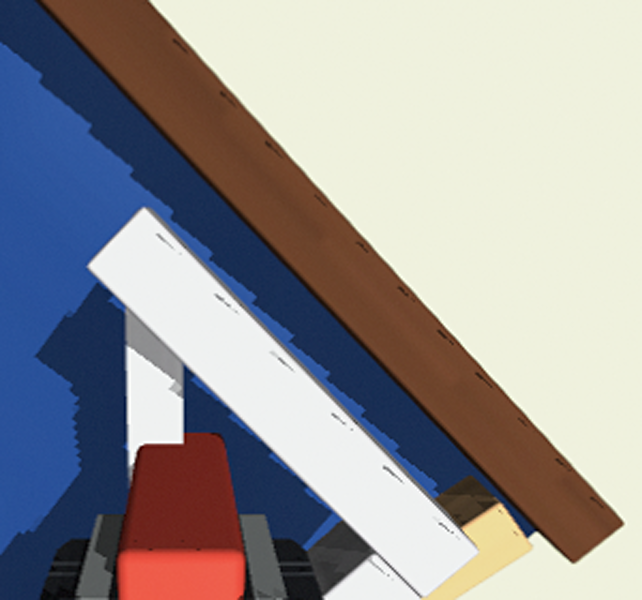

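>>> jog_arm(targets=[[0.01,[0,0,-0.025],0],[0.01,[0,0,-0.015],0],[0.01,[0,0,-0.007],0],[0.01,[0,0,0],0],[0.01,[0,0,0],0]])

```text
clock: 10.68
position: [0.5627, 0.2438, 0.0601]
ee_rot: [0.634, -0.633, 0.314, -0.315]
contact_force: [-0.1, -0.6, -2.0]
width: 0.0192
```

Run:
```python
from h import *
for i in range(1): st()
m=camera_model("wrist")
im,d=get_image("wrist"); save('w7.png',im); np.savez('/tmp/w7',im=im,d=d,K=m["mtx"],D=m["distortion"],T=m["world_from_camera"])
st()
```

```text
t 10.68 pos [0.5627 0.2438 0.0601] zang 37.14 F [-0.1 -0.6 -2. ] M [-0.03  0.04  0.03] w 0.0192 q [ 0.3   0.49  1.68  0.    0.97 -0.35]
t 10.72 pos [0.5626 0.2439 0.0601] zang 37.15 F [ 0.   0.  -2.2] M [-0.   -0.01 -0.01] w 0.0193 q [ 0.3   0.49  1.68  0.    0.97 -0.35]
```

View pics/w7.png

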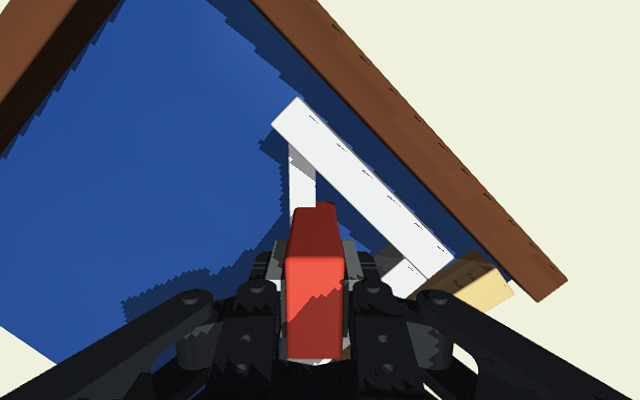

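The legs are still clear of both sides, with the heel at ~(453,262) and a gap to the fixed side. I'll lower in small steps until the board is felt.

>>> jog_arm(targets=[[0.01,[0,0,-0.002],0],[0.01,[0,0,-0.001],0],[0.01,[0,0,0],0]])

```text
clock: 11.1
position: [0.5619, 0.2437, 0.0563]
ee_rot: [-0.633, 0.633, -0.315, 0.315]
contact_force: [0.1, 0.9, -2.8]
width: 0.0192
```

>>> jog_arm(targets=[[0.01,[0,0,-0.001],0],[0.01,[0,0,0],0]])

```text
clock: 11.35
position: [0.562, 0.2437, 0.0552]
ee_rot: [-0.633, 0.633, -0.315, 0.315]
contact_force: [0.6, -0.1, -3.2]
width: 0.0192
```

>>> jog_arm(targets=[[0.01,[0,0,-0.001],0],[0.01,[0,0,0],0]])

```text
clock: 11.6
position: [0.5621, 0.2437, 0.0548]
ee_rot: [0.633, -0.633, 0.315, -0.315]
contact_force: [-1.7, -0.3, 1.7]
width: 0.0194
```

>>> jog_arm(targets=[[0.01,[0,0,0.0006],0],[0.01,[0.0005,0.004,0],0],[0.01,[0.0005,0.003,0],0],[0.01,[0.0003,0.002,0],0],[0.01,[0,0,0],0]])

```text
clock: 12.22
position: [0.5634, 0.2531, 0.0548]
ee_rot: [0.633, -0.633, 0.315, -0.315]
contact_force: [0.0, -0.1, -1.3]
width: 0.0192
```

Run:
```python
from h import *
st()
m=camera_model("wrist")
im,d=get_image("wrist"); save('w8.png',im); np.savez('/tmp/w8',im=im,d=d,K=m["mtx"],D=m["distortion"],T=m["world_from_camera"])
cv2.imwrite('pics/w8c.png',cv2.resize(im[60:330,250:550,::-1],(667,600),interpolation=cv2.INTER_CUBIC))
```

```text
t 12.22 pos [0.5634 0.2531 0.0548] zang 37.16 F [ 0.  -0.1 -1.3] M [ 0.02 -0.05 -0.01] w 0.0192 q [ 0.31  0.5   1.67  0.    0.97 -0.34]
```

View pics/w8c.png

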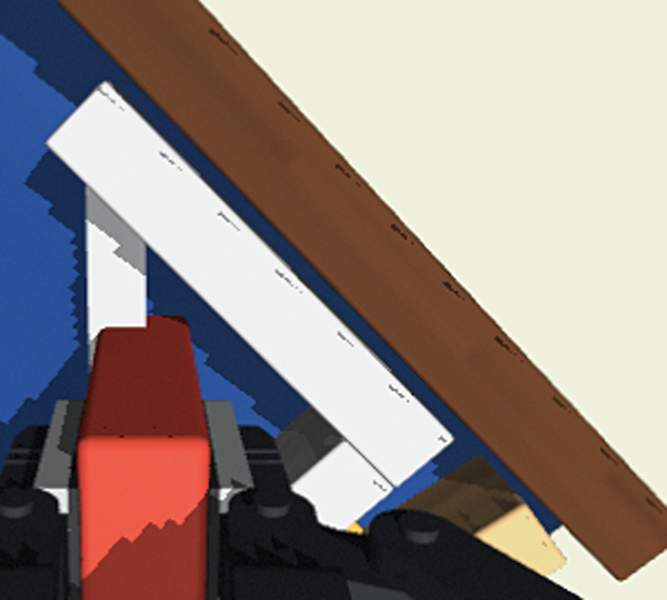

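The gap to the fixed side is about 4 mm and parallel. Approaching in small steps.

>>> jog_arm(targets=[[0.01,[0.0003,0.002,0],0],[0.01,[0.0001,0.001,0],0],[0.01,[0,0,0],0]])

```text
clock: 12.65
position: [0.5637, 0.2558, 0.0549]
ee_rot: [0.633, -0.633, 0.315, -0.315]
contact_force: [-0.0, -0.6, -1.9]
width: 0.0193
```

>>> jog_arm(targets=[[0.01,[0.0001,0.0007,0],0],[0.01,[0,0,0],0]])

```text
clock: 12.9
position: [0.5638, 0.2564, 0.0549]
ee_rot: [0.633, -0.633, 0.315, -0.315]
contact_force: [0.2, -0.3, -2.4]
width: 0.0198
```

>>> jog_arm(targets=[[0.01,[0.0001,0.0007,0],0],[0.01,[0,0,0],0]])

```text
clock: 13.15
position: [0.5638, 0.2565, 0.0549]
ee_rot: [-0.633, 0.634, -0.315, 0.315]
contact_force: [-0.2, -2.6, -1.3]
width: 0.0194
```

>>> jog_arm(targets=[[0.01,[0.003,-0.0004,0],0],[0.01,[0.002,-0.0003,0],0],[0.01,[0.001,-0.0001,0],0],[0.01,[0,0,0],0]])

```text
clock: 13.65
position: [0.5688, 0.2558, 0.055]
ee_rot: [-0.633, 0.634, -0.315, 0.314]
contact_force: [-4.5, -3.1, 2.1]
width: 0.0193
```

Run:
```python
from h import *
st()
m=camera_model("wrist")
im,d=get_image("wrist"); save('w9.png',im)
cv2.imwrite('pics/w9c.png',cv2.resize(im[60:330,250:550,::-1],(667,600),interpolation=cv2.INTER_CUBIC))
```

```text
t 13.65 pos [0.5688 0.2558 0.055 ] zang 37.15 F [-4.5 -3.1  2.1] M [-0.43  0.68 -0.06] w 0.0193 q [ 0.31  0.51  1.66 -0.    0.98 -0.34]
```

View pics/w9c.png

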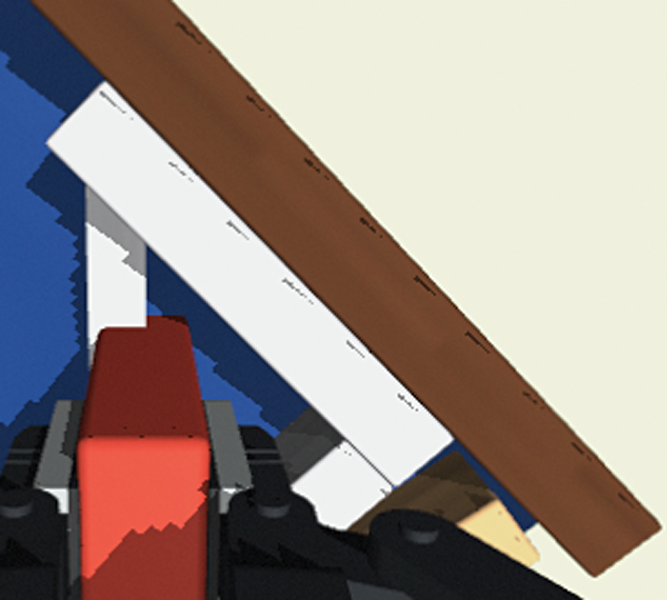

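>>> jog_arm(targets=[[0.01,[0.0015,-0.0002,0],0],[0.01,[0.0015,-0.0002,0],0],[0.01,[0,0,0],0]])

```text
clock: 14.08
position: [0.5719, 0.2554, 0.055]
ee_rot: [-0.633, 0.634, -0.315, 0.314]
contact_force: [-4.7, -2.8, 1.8]
width: 0.019
```

Run:
```python
from h import *
st()
im,d=get_image("wrist"); save('w10.png',im)
cv2.imwrite('pics/w10c.png',cv2.resize(im[60:330,250:550,::-1],(667,600),interpolation=cv2.INTER_CUBIC))
im,d=get_image("scene"); cv2.imwrite('pics/s10.png',cv2.resize(im[130:230,310:440,::-1],(780,600),interpolation=cv2.INTER_CUBIC))
```

```text
t 14.07 pos [0.5719 0.2554 0.055 ] zang 37.16 F [-4.7 -2.8  1.8] M [-0.45  0.62  0.  ] w 0.019 q [ 0.31  0.51  1.65 -0.    0.98 -0.34]
```

View pics/w10c.png

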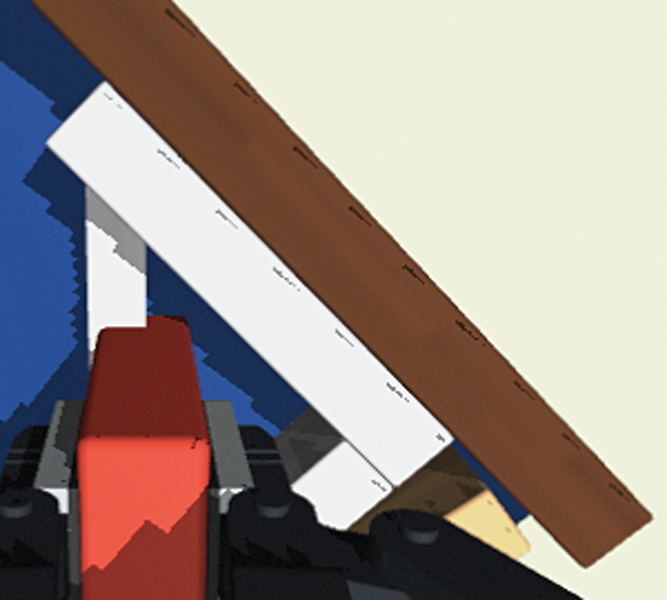

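View pics/s10.png

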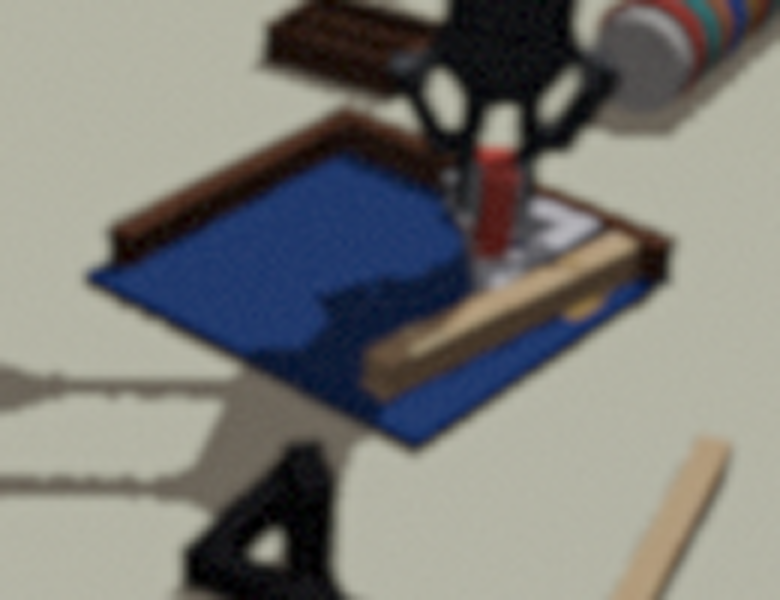

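The loose side is turning, still leaning in a little in the scene view. Contact force is steady at about 4.7 N. I'll keep going until it rises.

>>> jog_arm(targets=[[0.01,[0.001,-0.0001,0],0],[0.01,[0.001,-0.0001,0],0],[0.01,[0,0,0],0]])

```text
clock: 14.55
position: [0.5729, 0.2552, 0.055]
ee_rot: [-0.632, 0.634, -0.316, 0.314]
contact_force: [-6.0, -3.3, 3.7]
width: 0.0193
```

>>> jog_arm(targets=[[0.01,[0.001,-0.0001,0],0],[0.01,[0,0,0],0]])

```text
clock: 14.8
position: [0.573, 0.2552, 0.0551]
ee_rot: [-0.632, 0.634, -0.316, 0.313]
contact_force: [-8.2, -2.0, 4.8]
width: 0.0193
```

>>> jog_arm(targets=[[0.01,[0.0007,-0.0001,0],0],[0.01,[0,0,0],0]])

```text
clock: 15.05
position: [0.5734, 0.2552, 0.0551]
ee_rot: [-0.632, 0.634, -0.317, 0.313]
contact_force: [-9.1, -2.1, 5.9]
width: 0.0195
```

Run:
```python
from h import *
s=st(); q=s['ee_rot'];print(np.round(R.from_quat([q[1],q[2],q[3],q[0]]).as_matrix(),4))
im,d=get_image("wrist"); save('w11.png',im)
cv2.imwrite('pics/w11c.png',cv2.resize(im[160:310,370:550,::-1],(720,600),interpolation=cv2.INTER_CUBIC))
im,d=get_image("scene"); cv2.imwrite('pics/s11.png',cv2.resize(im[130:230,310:440,::-1],(780,600),interpolation=cv2.INTER_CUBIC))
im,d=get_image("top"); cv2.imwrite('pics/t11.png',cv2.resize(im[150:250,200:300,::-1],(600,600),interpolation=cv2.INTER_CUBIC))
```

```text
t 15.05 pos [0.5734 0.2552 0.0551] zang 37.13 F [-9.1 -2.1  5.9] M [-0.31  1.3  -0.03] w 0.0195 q [ 0.31  0.51  1.64  0.    0.99 -0.34]
[[ 6.037e-01 -6.500e-03  7.972e-01]
 [-7.972e-01 -9.000e-04  6.037e-01]
 [-3.300e-03 -1.000e+00 -5.700e-03]]
```

View pics/w11c.png

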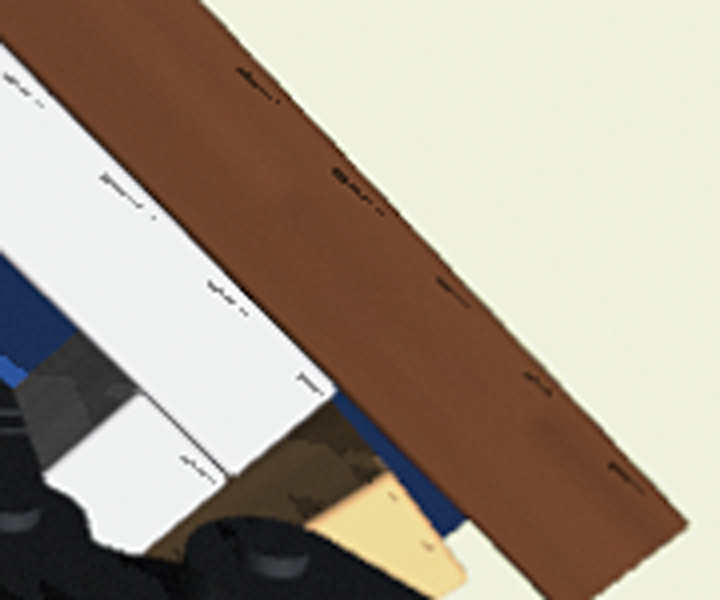

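View pics/s11.png

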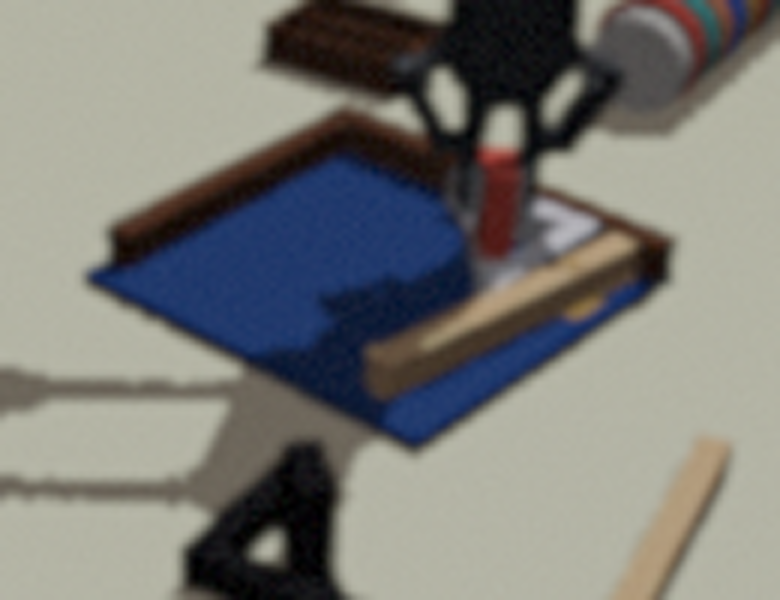

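View pics/t11.png

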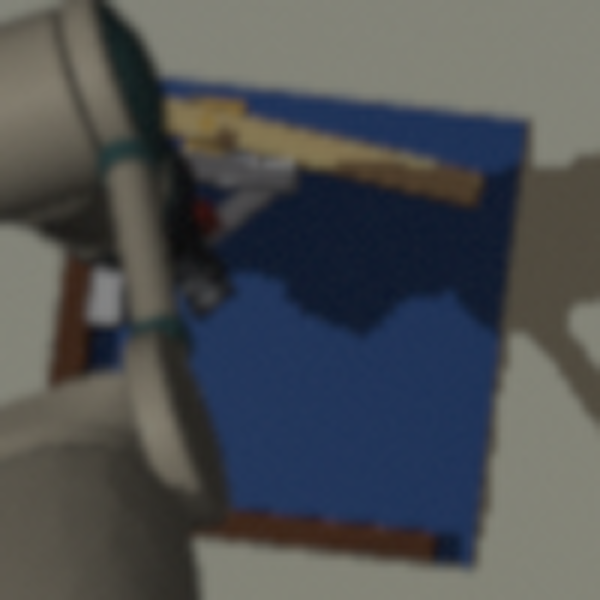

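The top view shows the loose side has hardly turned, and the square's tail end has only now met it. The earlier force was mostly friction from pressing on the board. I'll ease up in z and look at the forces.

>>> jog_arm(targets=[[0.01,[0,0,0.0007],0],[0.01,[0,0,0],0]])

```text
clock: 15.45
position: [0.5742, 0.2551, 0.0551]
ee_rot: [-0.632, 0.634, -0.316, 0.313]
contact_force: [-5.2, -2.2, 0.4]
width: 0.0193
```

>>> jog_arm(targets=[[0.01,[0,0,0.0007],0],[0.01,[0,0,0],0]])

```text
clock: 15.7
position: [0.575, 0.2549, 0.0553]
ee_rot: [-0.632, 0.634, -0.316, 0.314]
contact_force: [-4.0, -3.5, -4.0]
width: 0.0194
```

>>> jog_arm(targets=[[0.01,[0.0007,-0.0001,0],0],[0.01,[0,0,0],0]])

```text
clock: 15.95
position: [0.5761, 0.2548, 0.0555]
ee_rot: [-0.632, 0.634, -0.315, 0.314]
contact_force: [-4.1, -2.6, -2.8]
width: 0.0193
```

>>> jog_arm(targets=[[0.01,[0.0007,-0.0001,0],0],[0.01,[0,0,0],0]])

```text
clock: 16.2
position: [0.5769, 0.2547, 0.0555]
ee_rot: [-0.632, 0.634, -0.315, 0.314]
contact_force: [-5.0, -3.0, -3.2]
width: 0.0189
```

Good: it moves freely now. Continuing.

>>> jog_arm(targets=[[0.01,[0.0007,-0.0001,0],0],[0.01,[0.0007,-0.0001,0],0],[0.01,[0,0,0],0]])

```text
clock: 16.58
position: [0.5784, 0.2545, 0.0556]
ee_rot: [-0.632, 0.634, -0.315, 0.314]
contact_force: [-4.0, -3.8, -2.5]
width: 0.0195
```

>>> jog_arm(targets=[[0.01,[0.0007,-0.0001,0],0],[0.01,[0,0,0],0]])

```text
clock: 16.82
position: [0.579, 0.2544, 0.0556]
ee_rot: [-0.632, 0.634, -0.315, 0.314]
contact_force: [-4.3, -3.0, -2.8]
width: 0.0195
```

Run:
```python
from h import *
st()
im,d=get_image("top"); cv2.imwrite('pics/t12.png',cv2.resize(im[150:250,200:300,::-1],(600,600),interpolation=cv2.INTER_CUBIC))
im,d=get_image("wrist"); save('w12.png',im)
cv2.imwrite('pics/w12c.png',cv2.resize(im[160:310,370:550,::-1],(720,600),interpolation=cv2.INTER_CUBIC))
```

```text
t 16.82 pos [0.579  0.2544 0.0556] zang 37.15 F [-4.3 -3.  -2.8] M [-0.5   0.82 -0.06] w 0.0195 q [ 0.3   0.52  1.64 -0.    0.99 -0.34]
```

View pics/t12.png

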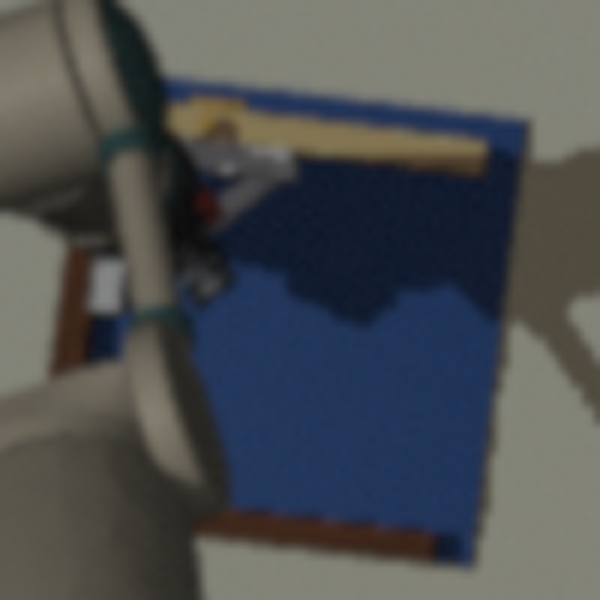

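View pics/w12c.png

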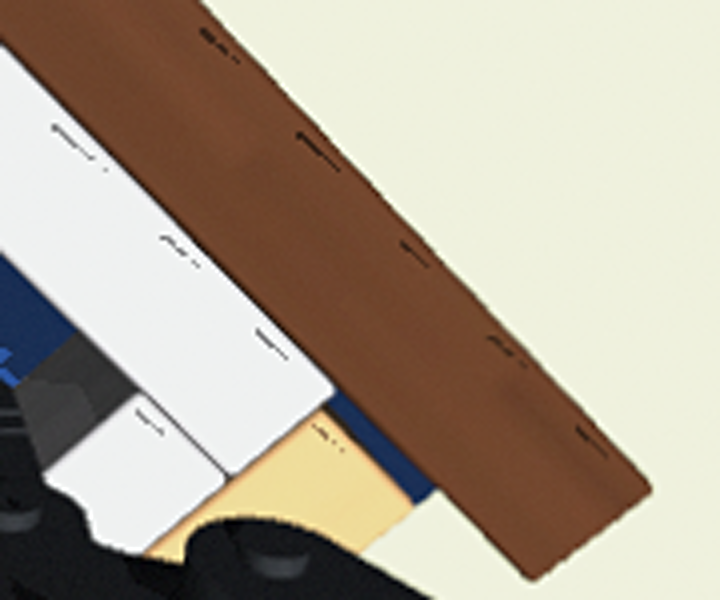

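Nearly square now: the loose side's corner end has come in against the heel. Pushing the last bit until the force rises.

>>> jog_arm(targets=[[0.01,[0.0006,-0.0001,0],0],[0.01,[0,0,0],0]])

```text
clock: 17.18
position: [0.5792, 0.2544, 0.0556]
ee_rot: [-0.632, 0.634, -0.316, 0.314]
contact_force: [-4.6, -2.6, -2.5]
width: 0.0194
```

>>> jog_arm(targets=[[0.01,[0.0006,-0.0001,0],0],[0.01,[0,0,0],0]])

```text
clock: 17.42
position: [0.5793, 0.2544, 0.0556]
ee_rot: [-0.632, 0.634, -0.316, 0.313]
contact_force: [-6.0, -2.6, -1.6]
width: 0.0196
```

>>> jog_arm(targets=[[0.01,[0.0006,-0.0001,0],0],[0.01,[0,0,0],0]])

```text
clock: 17.68
position: [0.5793, 0.2544, 0.0556]
ee_rot: [-0.632, 0.634, -0.316, 0.313]
contact_force: [-7.2, -1.6, -0.9]
width: 0.0195
```

>>> jog_arm(targets=[[0.01,[0.0001,0.0008,0],0],[0.01,[0.0006,0.0005,0],0],[0.01,[0,0,0],0]])

```text
clock: 18.05
position: [0.5793, 0.2545, 0.0555]
ee_rot: [-0.631, 0.635, -0.316, 0.313]
contact_force: [-7.2, -5.4, 1.0]
width: 0.0194
```

Run:
```python
from h import *
s=st(); q=s['ee_rot'];print(np.round(R.from_quat([q[1],q[2],q[3],q[0]]).as_matrix(),4))
im,d=get_image("top"); cv2.imwrite('pics/t13.png',cv2.resize(im[150:250,200:300,::-1],(600,600),interpolation=cv2.INTER_CUBIC))
im,d=get_image("wrist"); save('w13.png',im)
cv2.imwrite('pics/w13c.png',cv2.resize(im[70:310,290:550,::-1],(650,600),interpolation=cv2.INTER_CUBIC))
```

```text
t 18.05 pos [0.5793 0.2545 0.0555] zang 37.17 F [-7.2 -5.4  1. ] M [-0.81  1.37 -0.08] w 0.0194 q [ 0.3   0.52  1.63 -0.    1.   -0.34]
[[ 0.6041 -0.0074  0.7969]
 [-0.7969 -0.0033  0.6041]
 [-0.0019 -1.     -0.0078]]
```

View pics/t13.png

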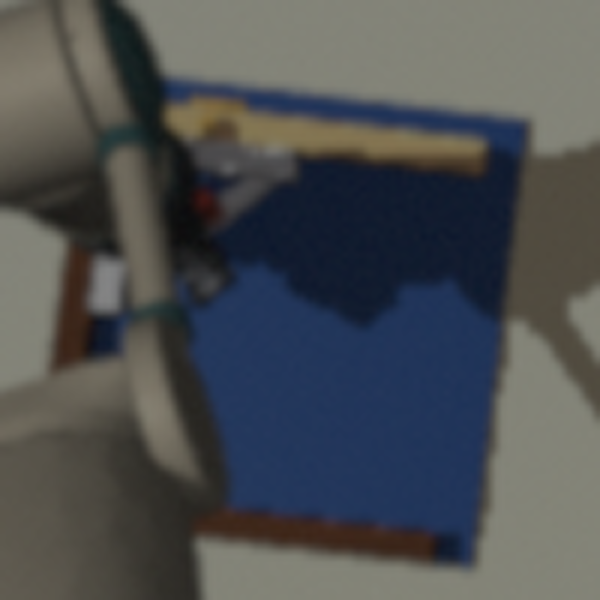

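View pics/w13c.png

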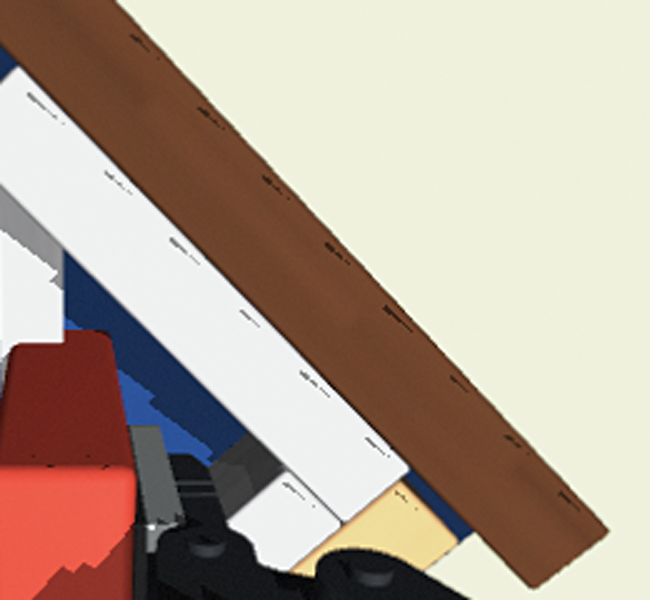

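Both legs look flush. The leg lies along the dark side without a gap and the pale side's inner edge meets the heel at ~(400,480). Motion has stalled at a steady ~9 N. Holding for over 2 s.

>>> jog_arm(targets=[[0.01,[0.0003,0,0],0],[0.01,[0,0,0],0],[0.01,[0,0,0],0],[0.01,[0,0,0],0],[0.01,[0,0,0],0],[0.01,[0,0,0],0],[0.01,[0,0,0],0],[0.01,[0,0,0],0],[0.01,[0,0,0],0],[0.01,[0,0,0],0]])

```text
clock: 19.4
position: [0.5793, 0.2545, 0.0555]
ee_rot: [-0.631, 0.636, -0.317, 0.313]
contact_force: [-8.0, -4.6, 1.7]
width: 0.0192
```

>>> jog_arm(targets=[[0.01,[0,0,0],0],[0.01,[0,0,0],0],[0.01,[0,0,0],0],[0.01,[0,0,0],0],[0.01,[0,0,0],0],[0.01,[0,0,0],0],[0.01,[0,0,0],0],[0.01,[0,0,0],0],[0.01,[0,0,0],0],[0.01,[0,0,0],0]])

```text
clock: 20.65
position: [0.5794, 0.2545, 0.0556]
ee_rot: [-0.631, 0.635, -0.317, 0.313]
contact_force: [-7.5, -5.1, 0.5]
width: 0.0192
```

Run:
```python
from h import *
st()
```

```text
t 20.65 pos [0.5794 0.2545 0.0556] zang 37.16 F [-7.5 -5.1  0.5] M [-0.88  1.44 -0.1 ] w 0.0192 q [ 0.3   0.52  1.63 -0.    1.   -0.34]
```

Held 2.6 s. I'll back straight away from the corner, lift, and check the tray.

>>> jog_arm(targets=[[0.01,[-0.004,-0.003,0.0002],0],[0.01,[-0.005,-0.004,0.0005],0],[0.01,[-0.006,-0.0045,0.001],0],[0.01,[0,0,0.02],0],[0.01,[0,0,0.04],0],[0.01,[-0.01,-0.02,0.05],0],[0.01,[-0.01,-0.03,0.04],0],[0.01,[0,-0.02,0.02],0],[0.01,[0,0,0],0],[0.01,[0,0,0],0]])

```text
clock: 21.9
position: [0.5476, 0.1748, 0.2274]
ee_rot: [0.633, -0.633, 0.315, -0.314]
contact_force: [0.7, -0.2, -3.1]
width: 0.019
```

Run:
```python
from h import *
st(); m=camera_model("wrist")
im,d=get_image("wrist"); save('w14.png',im); np.savez('/tmp/w14',im=im,d=d,K=m["mtx"],D=m["distortion"],T=m["world_from_camera"])
```

```text
t 21.90 pos [0.5476 0.1748 0.2274] zang 37.14 F [ 0.7 -0.2 -3.1] M [-0.02  0.05 -0.02] w 0.019 q [ 0.19  0.29  1.54  0.    1.31 -0.46]
```

View pics/w14.png

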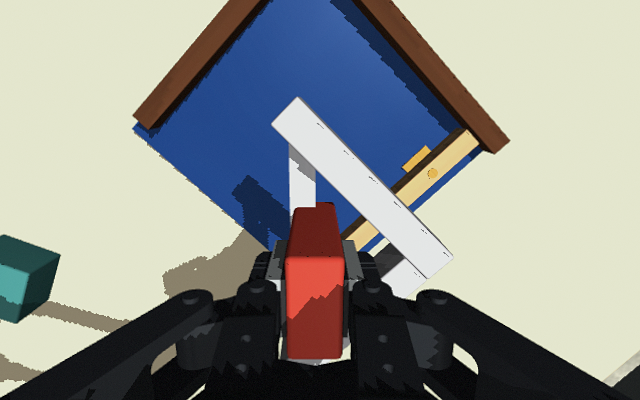

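Run:
```python
from h import *
im=np.load('/tmp/w14.npz')['im']
cv2.imwrite('pics/w14c.png',cv2.resize(im[100:260,330:520,::-1],(712,600),interpolation=cv2.INTER_CUBIC))
```

```text
(no output)
```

View pics/w14c.png

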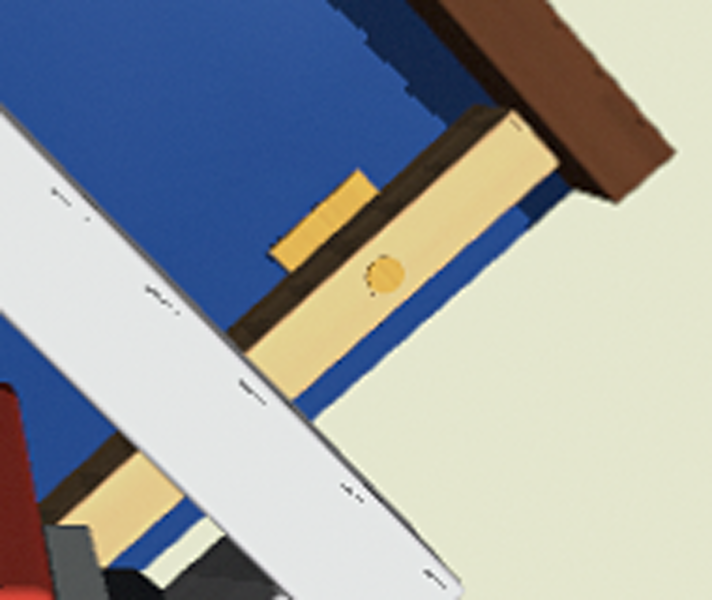

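Run:
```python
from h import *
d=np.load('/tmp/w14.npz');im=d['im'].astype(int)
cam=dict(mtx=d['K'],distortion=d['D'],world_from_camera=d['T'])
s=712/190
def ang(p,z):
    P=ray(cam,np.array(p)/s+[330,100],z)[:,:2];v=P[0]-P[-1];return np.degrees(np.arctan2(v[1],v[0]))
print('loose inner',ang([(513,112),(60,520)],.032)-90,'outer',ang([(558,160),(105,570)],.032)-90)
print('fixed end',ang([(675,152),(615,203)],.032)-90)
# subpixel: board edge / bar outer edge / fixed inner by scan
pts=[]
for r in range(10,140,2):
    row=im[r]; k=np.arange(640)
    w=np.where((row[:,0]>row[:,2]+25)&(k>330)&(k<520))[0]
    # top face: brighter red
    t=np.where((row[:,0]>70)&(row[:,0]>row[:,2]+25)&(k>330)&(k<520))[0]
    if len(t) : pts.append((t[0]-.5,r))
# keep only fixed part rows <120
pts=np.array([p for p in pts if p[1]<110])
P=ray(cam,pts,.032)[:,:2]
for _ in range(4):
    c=P.mean(0);u=np.linalg.svd(P-c)[2][0]; e=(P-c)@[-u[1],u[0]]; P=P[abs(e)<max(2*e.std(),3e-4)]
print('fixed inner',np.degrees(np.arctan(u[1]/u[0])),e.std(),len(P))
Y=[]
for r in range(138,240,2):
    row=im[r];k=np.arange(640)
    t=np.where((row[:,0]>180)&(row[:,2]<170)&(row[:,0]>row[:,2]+45)&(k>330)&(k<500))[0]
    if len(t)>4: Y.append((t[0]-.5,r))
Y=np.array(Y);P=ray(cam,Y,.032)[:,:2]
for _ in range(6):
    c=P.mean(0);u=np.linalg.svd(P-c)[2][0]; e=(P-c)@[-u[1],u[0]]; P=P[abs(e)<max(2*e.std(),3e-4)]
print('loose inner scan',np.degrees(np.arctan2(u[1],u[0]))%180-90,e.std(),len(P),np.ptp(P,0))
```

```text
loose inner -8.073765466682843 outer -7.326357962346847
fixed end -8.581357597984919
fixed inner -7.852134460859944 0.00016994122214274935 50
loose inner scan -3.128782133450713 0.006814816019375085 41 [0.02236283 0.13321999]
```

The loose side's edges measure -8.1/-7.3°, against -7.9° for the fixed side, so it is square within noise. Refining the pad pose now.

Run:
```python
from h import *
d=np.load('/tmp/w1.npz')
cam=dict(mtx=d['K'],distortion=d['D'],world_from_camera=d['T'])
im=d['im']
hsv=cv2.cvtColor(im,cv2.COLOR_RGB2HSV)
m=((hsv[:,:,0]>100)&(hsv[:,:,0]<130)&(hsv[:,:,1]>90)).astype(np.uint8); m[:,300:]=0; m[:130]=0
m=cv2.morphologyEx(m,cv2.MORPH_CLOSE,np.ones((7,7)))
n,l,s,c=cv2.connectedComponentsWithStats(m);k=1+np.argmax(s[1:,4]);m=(l==k).astype(np.uint8)
cnt=max(cv2.findContours(m,cv2.RETR_EXTERNAL,cv2.CHAIN_APPROX_NONE)[0],key=len)
r=cv2.minAreaRect(cnt);print(r,cv2.boxPoints(r))
P=ray(cam,cnt.reshape(-1,2),.004)[:,:2].astype(np.float32)
r=cv2.minAreaRect(P*1000);print('world',r)
get_image('top');
sc=silhouettes('pad','top');print([(x['score'],x['position']) for x in sc][:3])
t=(sc[0]['mask']).astype(np.uint8)
cnt=max(cv2.findContours(t,cv2.RETR_EXTERNAL,cv2.CHAIN_APPROX_NONE)[0],key=len).reshape(-1,2)
print('top',cv2.minAreaRect((ray('top',cnt,.004)[:,:2]*1000).astype(np.float32)))
```

```text
((149.5, 268.0), (262.0, 299.0), 90.0) [[-8.021437e-15  1.370000e+02]
 [ 2.990000e+02  1.370000e+02]
 [ 2.990000e+02  3.990000e+02]
 [ 0.000000e+00  3.990000e+02]]
world ((542.2567138671875, -436.0395202636719), (412.6216125488281, 364.6804504394531), 63.39617156982422)
[(0.64, [418.5, 210.5])]
top ((487.4994812011719, -356.91693115234375), (162.48216247558594, 159.5126190185547), 80.75670623779297)
```

>>> jog_arm(targets=[[0.01,[-0.0058,-0.053,0],0],[0.01,[-0.0058,-0.053,0],0],[0.01,[-0.0058,-0.053,0],0],[0.01,[-0.0058,-0.053,0],0],[0.01,[-0.0058,-0.053,0],0],[0.01,[-0.0058,-0.053,0],0],[0.01,[-0.0058,-0.053,0],0],[0.01,[-0.0058,-0.053,0],0],[0.01,[-0.0058,-0.053,0],0],[0.01,[-0.0058,-0.053,0],0]])

```text
clock: 23.3
position: [0.49, -0.3567, 0.2269]
ee_rot: [0.634, -0.633, 0.315, -0.314]
contact_force: [0.8, 0.2, -2.1]
width: 0.0198
```

>>> jog_arm(targets=[[0.01,[0,0,-0.04],0],[0.01,[0,0,-0.04],0],[0.01,[0,0,-0.04],0],[0.01,[0,0,-0.02],0],[0.01,[0,0,0],0],[0.01,[0,0,0],0]])

```text
clock: 24.05
position: [0.4907, -0.3557, 0.0885]
ee_rot: [-0.633, 0.633, -0.314, 0.315]
contact_force: [0.1, -0.3, -2.6]
width: 0.0194
```

Run:
```python
from h import *
st()
im,d=get_image("wrist"); save('w15.png',im)
im,d=get_image("scene"); cv2.imwrite('pics/s15.png',cv2.resize(im[130:330,170:430,::-1],(780,600),interpolation=cv2.INTER_CUBIC))
im,d=get_image("top"); np.savez('/tmp/t15',im=im); cv2.imwrite('pics/t15.png',cv2.resize(im[150:250,200:300,::-1],(600,600),interpolation=cv2.INTER_CUBIC))
```

```text
t 24.05 pos [ 0.4907 -0.3557  0.0885] zang 37.18 F [ 0.1 -0.3 -2.6] M [-0.01 -0.04 -0.01] w 0.0194 q [-0.74  0.45  1.67  0.    1.03 -1.39]
```

View pics/w15.png

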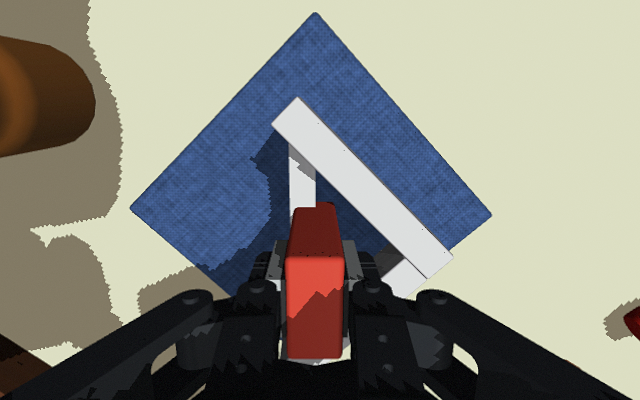

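View pics/s15.png

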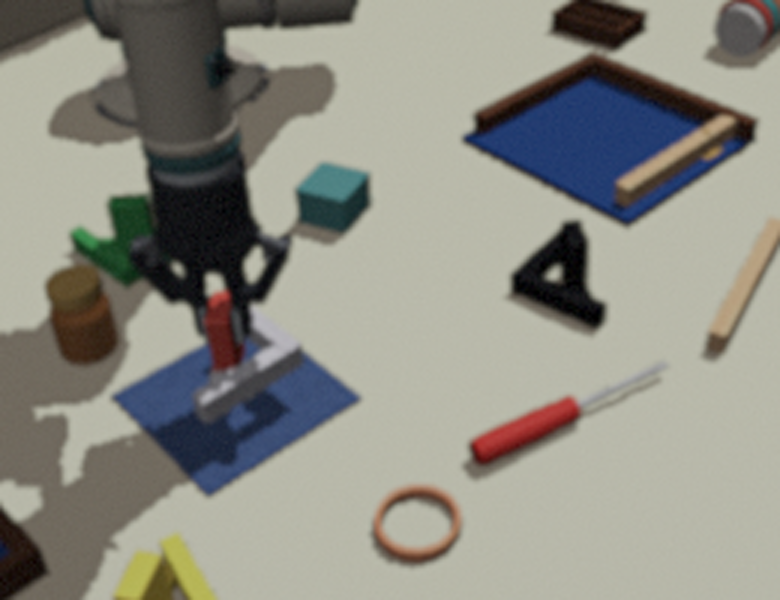

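View pics/t15.png

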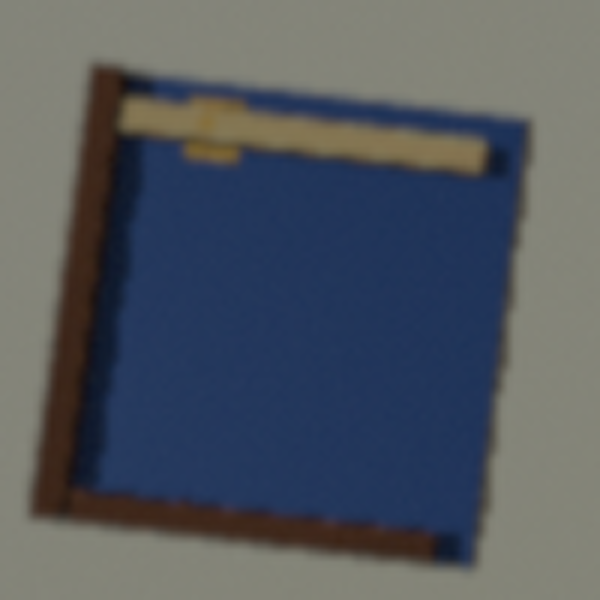

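The top view confirms it: loose side edge slopes are 0.110–0.114 and the board edge is 0.117, so square within ~0.3°. Lowering onto the pad.

>>> jog_arm(targets=[[0.01,[0,0,-0.02],0],[0.01,[0,0,-0.01],0],[0.01,[0,0,-0.004],0],[0.01,[0,0,0],0],[0.01,[0,0,0],0]])

```text
clock: 24.82
position: [0.4903, -0.3558, 0.0546]
ee_rot: [-0.633, 0.633, -0.314, 0.315]
contact_force: [-0.3, 0.0, -2.1]
width: 0.0195
```

>>> jog_arm(targets=[[0.01,[0,0,-0.001],0],[0.01,[0,0,0],0]])

```text
clock: 25.08
position: [0.49, -0.3555, 0.0532]
ee_rot: [0.633, -0.633, 0.315, -0.315]
contact_force: [-0.4, 0.2, -2.7]
width: 0.0191
```

>>> jog_arm(targets=[[0.01,[0,0,-0.001],0],[0.01,[0,0,0],0]])

```text
clock: 25.32
position: [0.4899, -0.3555, 0.0519]
ee_rot: [0.633, -0.633, 0.315, -0.315]
contact_force: [0.5, -0.7, -2.6]
width: 0.0194
```

>>> jog_arm(targets=[[0.01,[0,0,-0.001],0],[0.01,[0,0,0],0]])

```text
clock: 25.58
position: [0.4899, -0.3555, 0.0509]
ee_rot: [0.633, -0.633, 0.315, -0.315]
contact_force: [0.7, -0.4, -2.7]
width: 0.0194
```

>>> jog_arm(targets=[[0.01,[0,0,-0.0005],0],[0.01,[0,0,0],0]])

```text
clock: 25.82
position: [0.4899, -0.3555, 0.0508]
ee_rot: [-0.633, 0.633, -0.315, 0.315]
contact_force: [-0.7, 0.6, 0.6]
width: 0.0195
```

Contact felt. Releasing, then rising straight up.

>>> jog_arm(targets=[[0.03,[0,0,0],0],[0.06,[0,0,0],0],[0.06,[0,0,0],0],[0.06,[0,0,0],0],[0.06,[0,0,0.01],0],[0.06,[0,0,0.03],0],[0.06,[0,0,0.05],0],[0.06,[0,0,0.05],0],[0.06,[0,0,0.04],0],[0.06,[0,0,0],0]])

```text
clock: 27.08
position: [0.4916, -0.3569, 0.2355]
ee_rot: [-0.632, 0.634, -0.311, 0.318]
contact_force: [0.0, -0.4, 0.4]
width: 0.0605
```

Run:
```python
from h import *
st(); m=camera_model("wrist")
im,d=get_image("wrist"); save('w16.png',im); np.savez('/tmp/w16',im=im,d=d,K=m["mtx"],D=m["distortion"],T=m["world_from_camera"])
im,d=get_image("scene"); cv2.imwrite('pics/s16.png',cv2.resize(im[130:330,170:430,::-1],(780,600),interpolation=cv2.INTER_CUBIC))
im,d=get_image("top"); cv2.imwrite('pics/t16.png',cv2.resize(im[120:310,190:500,::-1],(775,475),interpolation=cv2.INTER_CUBIC))
```

```text
t 27.07 pos [ 0.4916 -0.3569  0.2355] zang 37.15 F [ 0.  -0.4  0.4] M [0.01 0.01 0.05] w 0.0605 q [-0.74  0.33  1.46  0.    1.34 -1.39]
```

View pics/w16.png

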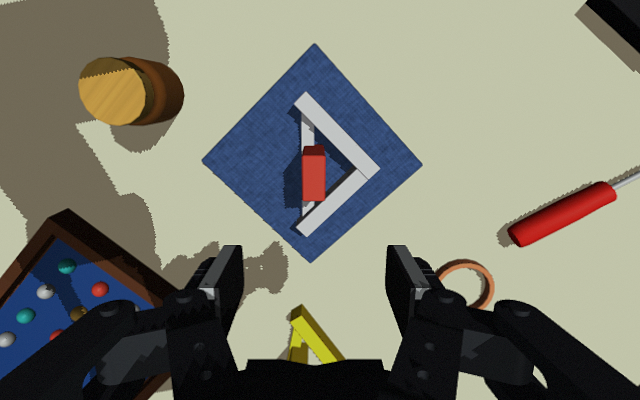

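View pics/s16.png

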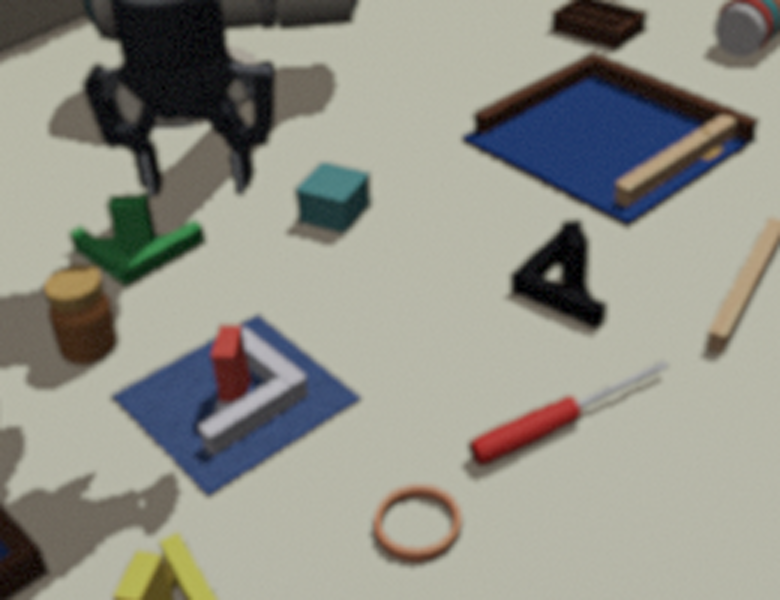

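View pics/t16.png

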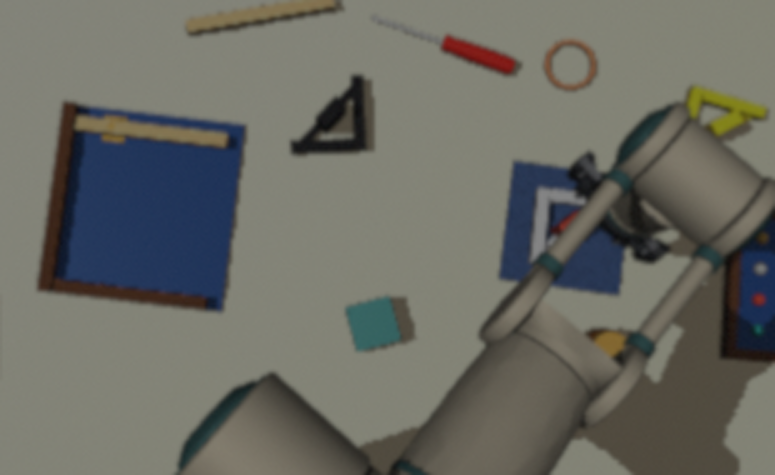

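The square lies flat in the middle of the pad and the other things are unmoved. There's time for one more numeric check of the tray, using a clear wrist view.

>>> jog_arm(targets=[[0.06,[0.0085,0.061,0.005],0],[0.06,[0.0085,0.061,0.005],0],[0.06,[0.0085,0.061,0.005],0],[0.06,[0.0085,0.061,0.005],0],[0.06,[0.0085,0.061,0.005],0],[0.06,[0.0085,0.061,0.005],0],[0.06,[0.0085,0.061,0.005],0],[0.06,[0.0085,0.061,0.005],0],[0.06,[0.0085,0.061,0.005],0],[0.06,[0.009,0.061,0.005],0]])

```text
clock: 28.48
position: [0.5748, 0.2562, 0.2786]
ee_rot: [-0.632, 0.634, -0.315, 0.314]
contact_force: [1.5, -0.3, -0.6]
width: 0.0602
```

>>> jog_arm(targets=[[0.06,[0,0,0],0],[0.06,[0,0,0],0],[0.06,[0,0,0],0]])

```text
clock: 28.85
position: [0.5751, 0.253, 0.2797]
ee_rot: [-0.632, 0.634, -0.316, 0.315]
contact_force: [0.6, -0.7, -0.0]
width: 0.06
```

Run:
```python
from h import *
st(); m=camera_model("wrist")
im,d=get_image("wrist"); save('w17.png',im); np.savez('/tmp/w17',im=im,d=d,K=m["mtx"],D=m["distortion"],T=m["world_from_camera"])
cv2.imwrite('pics/w17c.png',cv2.resize(im[140:310,225:435,::-1],(741,600),interpolation=cv2.INTER_CUBIC))
```

```text
t 28.85 pos [0.5751 0.253  0.2797] zang 37.06 F [ 0.6 -0.7 -0. ] M [ 0.01 -0.    0.01] w 0.06 q [ 0.3   0.34  1.33 -0.    1.47 -0.34]
```

View pics/w17.png

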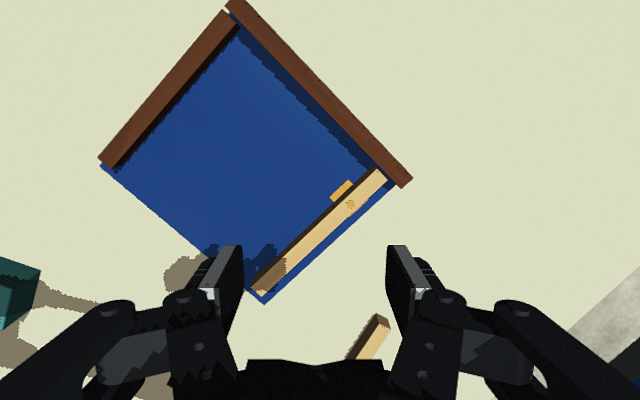

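View pics/w17c.png

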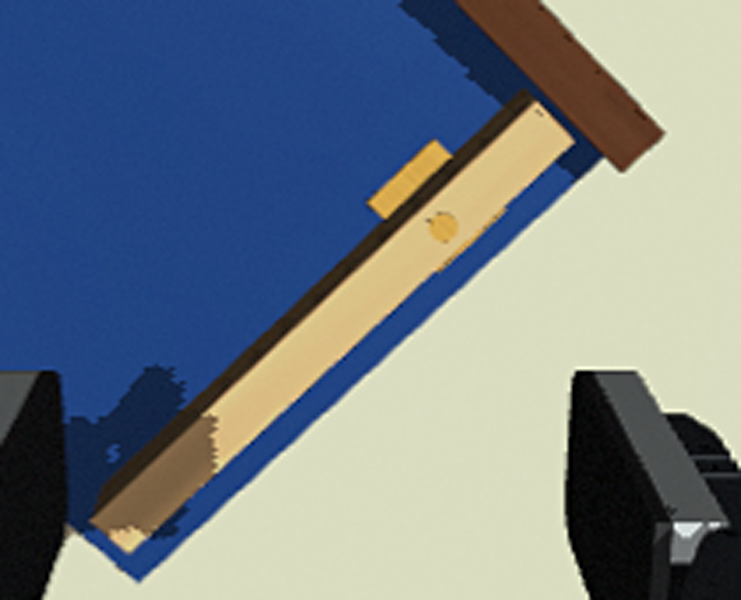

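Run:
```python
from h import *
d=np.load('/tmp/w17.npz')
cam=dict(mtx=d['K'],distortion=d['D'],world_from_camera=d['T'])
s=741/210
def ang(p,z):
    P=ray(cam,np.array(p,float)/s+[225,140],z)[:,:2];v=P[0]-P[-1];return round(np.degrees(np.arctan2(v[1],v[0]))-90,2),np.linalg.norm(v)
print('loose inner',ang([(536,100),(92,520)],.032),'outer',ang([(574,140),(131,552)],.032))
print('board x=30 edge',ang([(603,155),(139,580)],.008))
P=ray(cam,[(225+622/s,140+172/s),(225.5,5)],.032);v=P[0]-P[1];print('fixed inner',np.degrees(np.arctan2(v[1],v[0])))
d=np.load('/tmp/w16.npz');cam=dict(mtx=d['K'],distortion=d['D'],world_from_camera=d['T'])
pad=ray(cam,[(315,43),(422,164),(311,262),(202,160)],.004)
print('pad c',pad.mean(0))
mp=np.array([(45,45,24),(-55,45,24),(45,-55,24)])/1000
print(fit(cam,mp,[(380,168),(306,91),(303,237)],[.49,-.356,-.137])[0])
```

```text
loose inner (np.float64(-7.72), np.float64(0.19821503683222352)) outer (np.float64(-7.73), np.float64(0.19768053565936916))
board x=30 edge (np.float64(-7.92), np.float64(0.21992244637041872))
fixed inner -8.08188823735064
pad c [ 0.48852669 -0.35541203  0.004     ]
[ 0.48965267 -0.35697274 -0.15561259]
```

Run:
```python
from h import *
print(sign_off()); st()
```

```text
the job is handed in; nothing more can be done
None
the job is handed in; nothing more can be done
```

The tray is squared and the metal square now lies flat in the middle of the blue pad. I handed the job in at about 29 s, with the arm clear of everything.

**What I did:** I gripped the metal square by its red handle and pressed it into the corner until both legs stopped moving. I held it there about 2.6 s at roughly 8 N against the loose side and 5 N against the fixed side. Then I backed it out diagonally, laid it on the pad and let go.

**Last checks:**
- **Tray:** In a clear wrist-camera view the loose side's edges measure -7.7°. The fixed side measured -7.9° to -8.1° and the board edge -7.9°, so the side is square to about 0.2–0.3°, which is about the measuring error.
- **Square:** Its origin is about 2 mm from the pad's centre, and it lies flat in the pictures.
- **Bystanders:** The top and scene pictures after I let go show none of the other things moved.

**Disagreements along the way:**
- My first push pressed on the board as well, so friction passed for contact with the loose side. The top view showed the side had barely turned, so I eased up slightly and pushed on.
- Reading the edges while the square partly hid the loose side gave -8.1° and -7.3°. The clear view at the end settled it.

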